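Lock the inspection spindle on its flat

TASK

The grey inspection fixture's spindle must be locked. Swing its ball lever back towards the robot's side until you feel the spring nose inside drop onto the shaft's flat, so that the flat faces the leaning setscrew, and let go; then take the thick T-handled hex key, fit it into the setscrew and turn it clockwise until the screw is hard down on the flat, and stand the key back upright in its own hole in the stand. Leave the thin key and the loose steel ring gauge where they are.

Things in the scene. Friction and masses are not known exactly. Their poses are not given: they have to be found in the camera images.
- fixture: Fixed spindle fixture on a dark steel base plate 150 (x) x 120 (y) x 12 mm; origin at the centre of the plate's underside, z up. A grey hub (drum of radius 40 mm, 50 mm long) holds the shaft, the ball lever is on its -y end. A boss 50 mm across on the hub leans 35 degrees from vertical towards the fixture's -x (the robot's side) and holds the setscrew.
- shaft_axis (a point): Point on the axis of the steel shaft, 65 mm above the fixture's origin; axes as the fixture's; the shaft lies along y. Shaft radius 22 mm; a flat 3 mm deep is milled along its whole length, to be seen on the end that sticks out of the hub on the +y side (to y = 56 mm). The lever is clamped on it at an angle that differs from case to case.
- lever_ball (a point): Centre of the black ball (28 mm across) at the end of the lever, 90 mm from the shaft's axis, at y = -70 mm of shaft_axis. It moves on an arc about the shaft's axis. Far from the flat it swings with 2 to 4 N at the ball; within about 0.4 rad of the right angle a spring nose draws it on with 3 to 5 N; pushed past that angle, it resists with 5 to 6 N.
- lever (a joint): Angle of the lever: 0 upright, positive leaning to the fixture's +x (away from the robot). It starts at 0.85 to 1.1 and turns freely from -1.0 to 1.3. The flat faces the setscrew at some angle between -0.6 and +0.2 that no reading gives and must be felt (or seen on the shaft's end). Let go within 0.2 of that angle, it settles there by itself.
- screw_mouth (a point): Centre of the setscrew's socket mouth, on the face of the boss, 60 mm from the shaft's axis; z points out of the socket along the screw's axis (35 degrees from vertical), y along the fixture's y. The socket is a hexagon 18.4 mm across flats, widened by a chamfer at the mouth to 22 mm, and 16 mm deep.
- screw (a joint): Angle of the setscrew, growing clockwise as seen from outside (tightening). At 0 two facing corners of the socket lie along screw_mouth's x axis. It starts at -0.2 to 0.15. It takes about 0.15 N m to turn; with the flat under it, it stops at about 0.8, hard down; with the round of the shaft under it, it stops at about 0.25. The screw does not move along its axis.
- key_large: Loose T-handled hex key, 0.2 kg, that fits the setscrew. Origin: centre of the hexagonal tip, z up the shank. Shank 17 mm across flats (tip chamfered over 2 mm), z 0 to 80 mm, corners on its +x and -x sides; collar 34 mm across at z 45 to 51 mm; black handle at z 80 to 108 mm, 70 mm along x, 18 mm thick along y. In the stand its tip is 5 mm above the bench, the collar resting on the stand.
- key_small: Like the large key but thin: shank 11 mm across flats, handle 56 x 14 mm from z 72 to 96 mm. Too thin for the setscrew. Origin at the tip.
- key_stand: Fixed aluminium block 70 (x) x 150 (y) x 50 mm, origin under its centre, with two holes 26 mm wide and 47 mm deep at y = +37 and -37 mm; one key stands in each, either way round.
- ring_gauge: Steel ring gauge 61 mm across, 16 mm high, loose, a bystander.
Things that resemble listed ones, but are neither listed nor needed, are in the scene too. What is shaped like the key_large but green or orange is not meant.

How it is judged (in metres and radians):
On the way:
1. the setscrew is hard down on the flat, turned by the large key in its socket (value of joint screw above 0.65 rad and distance between key_large and screw_mouth below 0.025 m), for 0.1 s.
At the end, for the whole second after the job is handed in: The setscrew stands at more than 0.65 rad (reached only on the flat), the lever is at rest, and the large key stands still and upright (within 0.12 rad) in the hole it came from (within 12 mm) (value of joint screw above 0.65 rad and velocity of joint lever between -0.1 and 0.1 rad/s and distance of key_large from where it was at the start of the episode below 0.012 m and angle between key_large's own z axis and vertical below 0.12 rad and linear speed of key_large below 0.02 m/s); the robot touches nothing.
It fails at once if the thin key is disturbed (distance of key_small from where it was at the start of the episode above 0.03 m).
It fails at once if the ring gauge is disturbed (distance of ring_gauge from where it was at the start of the episode above 0.03 m).
It also fails if it takes over 72 s, if anything falls off the work surface, if the arm or the gripper's body presses on something with over 40 N, if the wrist force passes 120 N, or if a joint passes its speed limit or range.

ROBOT

A 6-joint arm with a two-finger parallel gripper is mounted at the origin on the work surface; the furniture and walls round the work are solid. World frame = base frame: x ahead of the robot, y to its left, z up, the work surface at z = 0. Lengths are in mm, angles in rad, forces in N, time in s.
With the tool pointing down it reaches from about 300 to 875 mm from the base axis. Payload 6.4 kg.
Tool frame: the origin (TCP) lies midway between the tips of the shut fingers; the grasp point (between the pads) lies 19 mm behind it; z points along the fingers, y is the line along which they close (so a half turn about z gives the same grasp; the last joint's range is limited). The gripper opens to 88 mm and grips with 3 to 60 N. Pads are 18 mm wide; open, the fingers measure 123 mm over their backs; the gripper's body (75 mm by 187 mm) begins 45 mm behind the grasp point.
Start: joints at [-1.533, 0.181, 1.607, -0, 1.354, -0.206], TCP at [138.816, -558.007, 238.714] pointing down, gripper open.
Joint ranges: [-2.99, 2.99], [-0.89, 2.07], [0.3, 2.58], [-1.14, 4.28], [0, 2.63], [-3.12, 3.12]. Speed limits (rad/s): [2.57, 2.57, 3.01, 3.14, 3.14, 3.14].

INTERFACE

Orientations are given as a rotation vector (axis times angle).
In Python, from plant import sensors, eyes, ticket gives the robot as it stands.
- The arm moves only by the tool send_rows, never from a script. Its argument "increments" is a list that holds one entry, the list of rows, each a list of 5 numbers: the shift along the tool's x, y, z in m, then the turn about the tool's z in degrees, then the opening in per cent of the stroke, from 0 (shut) to 100 (fully open). In form: [[[dx, dy, dz, roll, grip], ...]]. A call has 1 to 20 rows; each row shifts and turns the commanded pose from where the row before left it, along the tool's axes as they then stand; what a row does not reach is not made up. A row lasts 1/12 s, in which the tool goes at most 41.7 mm and 7.16 degrees, less where a joint would pass 70% of its speed; a pose out of reach is approached as far as the arm can. A call is refused whole if a number of a shift passes 0.0417 or a number of a turn 7.16, either way. A call with a gripper value outside its range is refused whole. The fingers move at their own pace and stop on an object; "grip_force" is the grip in N (left out, the last holds). Time passes only in rows, so rows that do not move let the fingers close. It gives the time, the measured TCP pose, the force, the opening and the grip force at its end, in the units of the state.
- sensors.sense(): the state, without advancing time (a new reading comes with each control period).
- eyes.snapshot(name): name is "scene" or "top"; returns a dict with "frame" (384x512x3 uint8, red, green, blue), "fx", "fy", "cx", "cy" (pixels), "eye" and "orientation" of the camera in the world. Camera axes: x right, y down, z forward; pixel columns grow to the right and rows downward; lengths in mm; the calibration is good to about 2 mm. A picture is of the moment at which its call begins. There is no depth.
- ticket.finish_job(): hands the job in; it is judged then, once.
The state is a dict: "clock": time; "joint_positions": joint angles; "qvel": joint speeds; "tau": joint torques, N m; "ee_pos": TCP position; "orientation": TCP orientation; "wrist_force": force on the tool from outside, world axes, zero at the start; "moment": the same for the moment, N m; "finger_gap": finger opening in mm; "gripper_force": force on a finger pad.
Only numpy, scipy, OpenCV 4.12 (cv2) and the standard library are available. Lean on these libraries where they do the work, as an engineer would, in place of code of your own. Each camera call takes 0.05 s, during which the arm holds its last target. There are 200 camera calls.

## Working session

There is one attempt and no reset: what is moved stays moved. The work goes in short steps, Python scripts to look and compute and a tool call to move; the robot and the scene stay as the last step left them, time stands still between calls to the robot, and variables do not carry over. Pictures are saved under pics/ and viewed, at most 10 in all, crops included, and the job is handed in when it is done.

Besides the shell and the picture viewer there is one more tool, called after "Call:" in YAML: its name, and indented under it one key for each argument. send_rows: Moves the arm, as the interface text tells. Its arguments: {"type":"object","properties":{"increments":{"type":"array"},"grip_force":{"type":"number"}},"required":["increments"]}

```bash
ls; mkdir -p pics; cat > h.py <<'E'
import numpy as np, cv2
from scipy.spatial.transform import Rotation as R
from plant import sensors, eyes, ticket
def snap(n):
    return eyes.snapshot(n)
def rot(o):
    o=np.array(o,float)
    return o if o.shape==(3,3) else (R.from_rotvec(o).as_matrix() if o.size==3 else R.from_quat(o).as_matrix())
def ray(s,u,v):
    d=rot(s["orientation"])@np.array([(u-s["cx"])/s["fx"],(v-s["cy"])/s["fy"],1]); return np.array(s["eye"],float),d
def onz(s,u,v,z):
    e,d=ray(s,u,v); return e+d*(z-e[2])/d[2]
def ony(s,u,v,y):
    e,d=ray(s,u,v); return e+d*(y-e[1])/d[1]
def two(s1,p1,s2,p2):
    e1,d1=ray(s1,*p1); e2,d2=ray(s2,*p2)
    t=np.linalg.lstsq(np.c_[d1,-d2],e2-e1,rcond=None)[0]
    a,b=e1+d1*t[0],e2+d2*t[1]; return (a+b)/2,np.linalg.norm(a-b)
def proj(s,p):
    c=rot(s["orientation"]).T@(np.array(p,float)-np.array(s["eye"])); return s["fx"]*c[0]/c[2]+s["cx"],s["fy"]*c[1]/c[2]+s["cy"]
def save(im,n,f=1.5): cv2.imwrite("pics/"+n+".png",cv2.resize(im[:,:,::-1],None,fx=f,fy=f,interpolation=cv2.INTER_CUBIC))
E
python3 - <<'E'
from h import *
import pickle
for n in("scene","top"):
    s=snap(n); save(s["frame"],n); pickle.dump(s,open(n+".pkl","wb"))
    print({k:v for k,v in s.items() if k!="frame"})
print(sensors.sense())
E
```

```text
pics
{'fx': 473.24519302550726, 'fy': 473.24519302550726, 'cx': 253.5922578944434, 'cy': 184.75099751508958, 'eye': array([ 812.55225815,  298.80596308, 1019.01042577]), 'orientation': array([-0.78078491, -2.76474998,  0.80192912])}
{'fx': 364.9722836962804, 'fy': 364.9722836962804, 'cx': 257.1558202428957, 'cy': 190.90605452629362, 'eye': array([ 374.22263827, -170.235645  , 1011.98438516]), 'orientation': array([-2.12996161,  2.18246744, -0.20089824])}
{'clock': 0.1, 'joint_positions': array([-1.53330262e+00,  1.81490093e-01,  1.60787172e+00,  1.76058538e-05,
        1.35380929e+00, -2.06299864e-01]), 'qvel': array([-0.00054377, -0.00242936, -0.00172614,  0.00083769, -0.00050666,
        0.00049896]), 'tau': array([ 1.06081770e-03, -4.34819734e+01, -3.42693257e+01,  7.05217640e-02,
        3.41084576e-02, -3.99931855e-05]), 'ee_pos': array([ 138.8011699 , -557.51117418,  237.90464722]), 'orientation': array([-3.11672234e+00, -3.81805387e-01, -2.35810659e-04]), 'wrist_force': array([-0.09898005,  0.23694241, -0.12003233]), 'moment': array([0.02716437, 0.04037112, 0.01073238]), 'gripper_force': 0.0, 'finger_gap': 87.95654158653737}
```

View pics/scene.png

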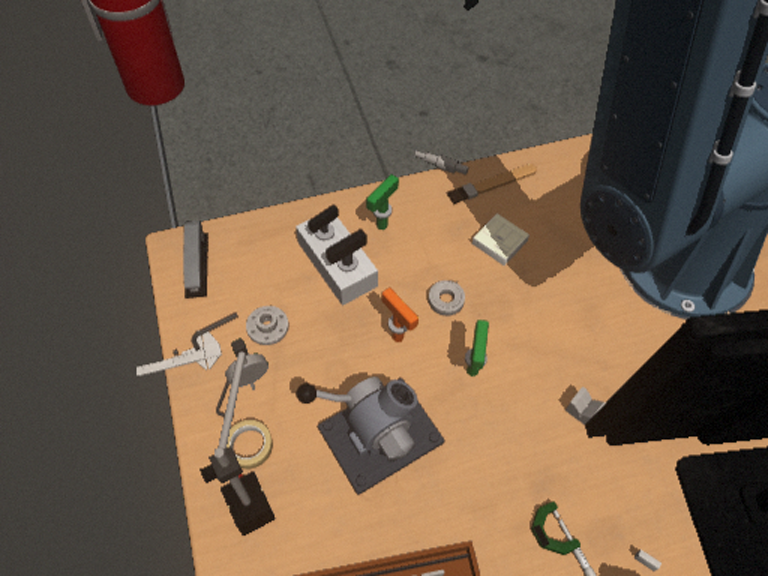

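View pics/top.png

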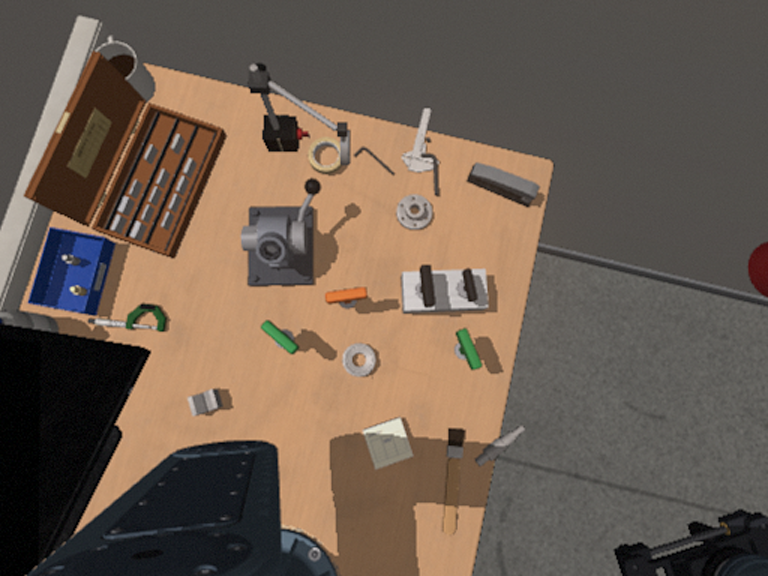

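Candidates for the thick key: black handle left in the stand, top (427,285) / scene (347,247); black handle right in the stand, top (470,285) / scene (323,220); green ones, top (280,337) and (468,348); orange one, top (346,295). By the description I pick the larger black one, at top (427,285), and check it in a crop.

```bash
cat > crop.py <<'E'
from h import *
def tile(fr,u,v,w=80,h=60,f=5):
    u0=int(u-w/2);v0=int(v-h/2)
    im=cv2.resize(fr[v0:v0+h,u0:u0+w],None,fx=f,fy=f,interpolation=cv2.INTER_CUBIC).copy()
    for k in range(0,w,10):
        cv2.line(im,(k*f,0),(k*f,6 if (u0+k)%50 else 16),(255,0,0),1)
        if (u0+k)%20==0: cv2.putText(im,str(u0+k),(k*f,26),0,.35,(255,0,0),1)
    for k in range(0,h,10):
        cv2.line(im,(0,k*f),(6,k*f),(255,0,0),1)
        if (v0+k)%20==0: cv2.putText(im,str(v0+k),(8,k*f+4),0,.35,(255,0,0),1)
    return im
E
python3 - <<'E'
from crop import *
import pickle
s=pickle.load(open("scene.pkl","rb"));t=pickle.load(open("top.pkl","rb"))
a=np.hstack([tile(t["frame"],192,155),tile(t["frame"],298,192)])
b=np.hstack([tile(s["frame"],248,278,100,75,4),tile(s["frame"],226,168)])
save(np.vstack([a,b]),"c1",1)
for n,c in(("top",t),("scene",s)): print(n,rot(c["orientation"]).round(3).tolist())
# dial stand points: top arm joint (342,129)/1.5 & scene (240,345)/1.5 ; pole (260,75)/1.5 & scene (222,460)/1.5
print(two(t,(228,86),s,(160,230)),two(t,(173,50),s,(149,308)))
print("ball",two(t,(208,124),s,(204.5,262)))
E
```

```text
top [[-0.027, -0.988, 0.152], [-0.999, 0.022, -0.034], [0.031, -0.153, -0.988]]
scene [[-0.851, 0.44, -0.287], [0.525, 0.72, -0.454], [0.007, -0.537, -0.844]]
(array([ 743.69229944, -137.85570753,  216.64855724]), np.float64(2.0983604569518794)) (array([826.93402834, -11.03038464, 224.60441822]), np.float64(3.9527252362339684))
ball (array([689.1972375 , -80.7229858 , 112.70893077]), np.float64(1.14366348652377))
```

View pics/c1.png

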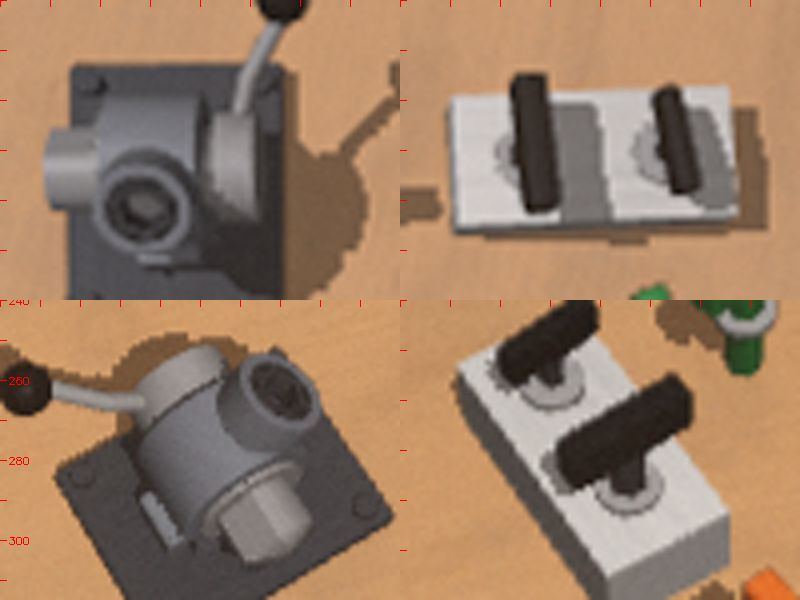

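The crop shows the thick key on the left of the stand (+y hole, handle roughly along x) and the thin one on the right. The choice is confirmed. Next: fixture and stand poses, and seeing whether the flat shows on the shaft end (scene crop (262,522), tile).

```bash
python3 - <<'E'
from h import *
import pickle
s=pickle.load(open("scene.pkl","rb"));t=pickle.load(open("top.pkl","rb"))
print("plate top");P=[onz(t,*p,12)[:2].round(1) for p in((166,138),(208.8,138),(209.3,189.3),(165.3,190.7))];print(P,np.mean(P,0))
print("plate scene",[onz(s,*p,12)[:2].round(1) for p in((211.7,283.5),(296.2,294),(240,328))])
P=[onz(t,*p,50)[:2].round(1) for p in((268,181),(324,179.4),(325.6,205),(269,206.4))];print("stand",P,np.mean(P,0))
print("stand scene",[onz(s,*p,50)[:2].round(1) for p in ((186+60/5,138+65/5),(186+330/5,138+215/5),(186+205/5,138+278/5))])
# black handle masks
for n,c,(u0,u1,v0,v1) in(("top",t,(275,300,170,212)),("scene",s,(208,250,150,185))):
    m=(c["frame"][v0:v1,u0:u1].max(2)<75).astype(np.uint8)
    k=cv2.connectedComponentsWithStats(m); i=1+k[2][1:,4].argmax()
    r=cv2.minAreaRect(np.argwhere(k[1]==i)[:,::-1].astype(np.float32)); b=cv2.boxPoints(r)+[u0,v0]
    print(n,k[3][i]+[u0,v0],b.round(1).tolist())
    if n=="top": print([onz(c,*p,113)[:2].round(1).tolist() for p in b])
# mouth circle: hough in top & scene not needed; mouth center guess from crops
print("mouth",two(t,(152+146/5,125+203/5),s,(198+278/4,240+(395-300)/4-0)))
print("shaft end",two(t,(152+45/5,125+168/5),s,(198+262/4,240+(522-300)/4)))
E
```

```text
plate top
[array([684.8,  47.8]), array([682.7, -72.3]), array([535.9, -72.7]), array([534.6,  48. ])] [609.5 -12.3]
plate scene [array([686.8, -69.8]), array([540.1,  48.5]), array([683.5,  47.7])]
stand [array([ 548.9, -233.4]), array([ 550.1, -384.8]), array([ 480.6, -385.2]), array([ 480.3, -233.9])] [ 514.975 -309.325]
stand scene [array([ 550.7, -382.5]), array([ 481.1, -233.7]), array([ 551.1, -234.3])]
top [284.50510204 190.33163265] [[279.1, 177.2], [286.7, 176.4], [289.7, 203.4], [282.1, 204.2]]
[[546.5, -257.6], [548.3, -276.8], [479.8, -281.6], [478.1, -262.6]]
scene [230.3362069  165.29022989] [[214.9, 167.0], [240.6, 152.0], [249.0, 166.3], [223.2, 181.3]]
mouth (array([581.22218496, -11.76082932, 110.13669262]), np.float64(1.7385609220044163))
shaft end (array([612.87369407,  39.28889226,  84.59241007]), np.float64(14.779964666573381))
```

Call:
send_rows:
  increments:
    - [[0.0312,-0.0165,0,0,100],[0.0312,-0.0165,0,0,100],[0.0312,-0.0165,0,0,100],[0.0312,-0.0165,0,0,100],[0.0312,-0.0165,0,0,100],[0.0312,-0.0165,0,0,100],[0.0312,-0.0165,0,0,100],[0.0312,-0.0165,0,0,100],[0.0312,-0.0165,0,0,100],[0.0312,-0.0165,0,0,100],[0.0312,-0.0165,0,0,100],[0.0312,-0.0165,0,0,100],[0.0312,-0.0165,0,0,100],[0.0312,-0.0165,0,0,100],[0.0312,-0.0165,0,0,100],[0.0312,-0.0165,0,0,100],[0.0312,-0.0165,0,0,100],[0.0312,-0.0165,0,0,100],[0.0312,-0.0165,0,0,100],[0.0312,-0.0165,0,0,100]]

```text
clock: 1.77
ee_pos: [665.5, -85.6, 238.1]
orientation: [-3.118, -0.382, 0.002]
wrist_force: [0.3, -1.0, -0.4]
finger_gap: 87.9
gripper_force: 0.0
```

Call:
send_rows:
  increments:
    - [[0,0,0,-7.1,100],[0,0,0,-7.1,100],[0,0,0,-7.1,100],[0,0,0,-7.1,100],[0,0,0,-7.1,100],[0,0,0,-7.1,100],[0,0,0,-7.1,100],[0,0,0,-7.1,100],[0,0,0,-7.1,100],[0,0,0,-7.1,100],[0,0,0,-7.1,100],[0,0,0,-7.1,100],[0,0,0,-7.1,100],[0,0,0,-7.1,100],[0,0,0,-7,100],[0,0,0,0,100]]

```text
clock: 3.1
ee_pos: [664.4, -87.0, 238.0]
orientation: [-1.555, -2.728, 0.0]
wrist_force: [-0.1, -0.0, 0.2]
finger_gap: 88.1
gripper_force: 0.0
```

```bash
cat >> h.py <<'E'
def st():
    q=sensors.sense(); M=rot(q["orientation"])
    print("t",round(q["clock"],2),"tcp",q["ee_pos"].round(1),"azx",round(float(np.degrees(np.arctan2(M[1,0],M[0,0]))),1),"F",q["wrist_force"].round(1),"M",q["moment"].round(2),"gap",round(q["finger_gap"],1),"pad",round(q["gripper_force"],1),"j",q["joint_positions"].round(2)); return q,M
def to(p,az=None):
    "tool-axis shift (mm) and roll (deg) to reach world p"
    q,M=st(); print("shift tool mm",(M.T@(np.array(p)-q["ee_pos"])).round(1),"roll",None if az is None else round(float((np.degrees(np.arctan2(M[1,0],M[0,0]))-az+180)%360-180),1))
E
python3 - <<'E'
from h import *
to((665,-87,107),120)
E
```

```text
t 3.1 tcp [664.4 -87.  238. ] azx 120.6 F [-0.1 -0.   0.2] M [-0.04 -0.14 -0.03] gap 88.1 pad 0.0 j [-0.31  0.39  1.35  0.    1.41 -0.84]
shift tool mm [ -0.4   0.6 131. ] roll 0.6
```

Call:
send_rows:
  increments:
    - [[0,0,0.016,0,100],[0,0,0.016,0,100],[0,0,0.016,0,100],[0,0,0.016,0,100],[0,0,0.016,0,100],[0,0,0.016,0,100],[0,0,0.012,0,100],[0,0,0.01,0,100],[0,0,0.008,0,100],[0,0,0.004,0,100],[0,0,0,0,100]]

```text
clock: 4.02
ee_pos: [664.3, -87.0, 107.8]
orientation: [-1.562, -2.724, 0.0]
wrist_force: [-0.3, 0.3, -0.4]
finger_gap: 88.3
gripper_force: 0.0
```

```bash
python3 - <<'E'
from crop import *
st()
t=snap("top");s=snap("scene")
save(np.hstack([tile(t["frame"],205,115,80,80,5),tile(s["frame"],195,255,80,80,5)]),"c2",1)
E
```

```text
t 4.02 tcp [664.3 -87.  107.8] azx 120.3 F [-0.3  0.3 -0.4] M [-0.02 -0.09  0.04] gap 88.3 pad 0.0 j [-0.31  0.52  1.44  0.    1.18 -0.84]
```

View pics/c2.png

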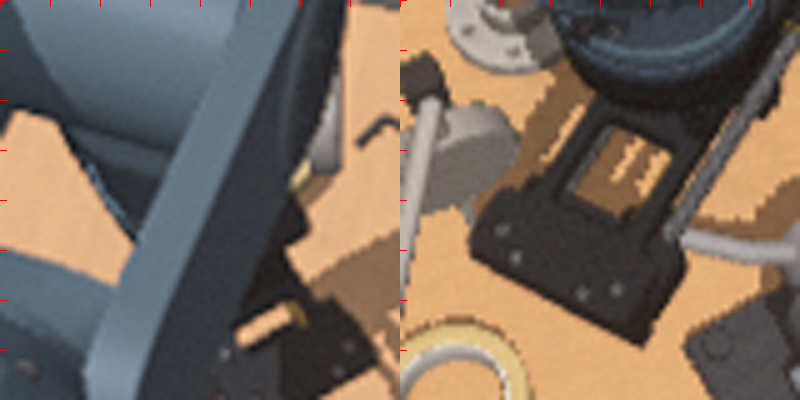

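Call:
send_rows:
  increments:
    - [[0.0013,-0.0022,0,0,100],[0.0013,-0.0022,0,0,100],[0.0013,-0.0022,0,0,100],[0.0013,-0.0022,-0.002,0,100],[0.0013,-0.0022,-0.002,0,100],[0.0013,-0.0022,-0.002,0,100],[0.0013,-0.0022,-0.002,0,100],[0.0013,-0.0022,-0.002,0,100]]

```text
clock: 4.78
ee_pos: [649.3, -87.4, 122.7]
orientation: [1.557, 2.715, 0.008]
wrist_force: [12.9, 2.7, 4.1]
finger_gap: 88.5
gripper_force: 5.9
```

Call:
send_rows:
  increments:
    - [[0.0013,-0.0022,-0.0025,0,100],[0.0013,-0.0022,-0.0025,0,100],[0.0013,-0.0022,-0.0025,0,100],[0.0013,-0.0022,-0.0025,0,100]]

```text
clock: 5.12
ee_pos: [639.6, -87.3, 133.4]
orientation: [1.556, 2.713, 0.009]
wrist_force: [12.0, 2.7, 6.2]
finger_gap: 88.1
gripper_force: 5.8
```

Call:
send_rows:
  increments:
    - [[0.0013,-0.0022,-0.0015,0,100],[0.0013,-0.0022,-0.0015,0,100],[0.0013,-0.0022,-0.0015,0,100],[0.0013,-0.0022,-0.0015,0,100]]

```text
clock: 5.45
ee_pos: [630.7, -87.5, 140.8]
orientation: [1.554, 2.711, 0.011]
wrist_force: [13.3, 2.9, 10.0]
finger_gap: 88.1
gripper_force: 7.2
```

Call:
send_rows:
  increments:
    - [[0.0013,-0.0022,-0.0015,0,100],[0.0013,-0.0022,-0.0015,0,100],[0.0013,-0.0022,-0.0015,0,100],[0.0013,-0.0022,-0.0015,0,100]]

```text
clock: 5.78
ee_pos: [620.8, -87.6, 147.4]
orientation: [1.554, 2.71, 0.011]
wrist_force: [13.2, 2.6, 13.4]
finger_gap: 88.2
gripper_force: 7.3
```

Call:
send_rows:
  increments:
    - [[-0.0015,0.0026,0,0,100],[-0.0015,0.0026,0,0,100],[0,0,0.006,0,100],[0,0,0.006,0,100],[0,0,0,0,100]]

```text
clock: 6.2
ee_pos: [621.0, -86.1, 128.7]
orientation: [1.56, 2.723, 0.004]
wrist_force: [5.9, 5.8, 3.2]
finger_gap: 88.1
gripper_force: 3.9
```

Call:
send_rows:
  increments:
    - [[0.0008,-0.0013,0,0,100],[0.0008,-0.0013,0,0,100],[0.0008,-0.0013,0,0,100]]

```text
clock: 6.45
ee_pos: [617.7, -86.2, 130.3]
orientation: [1.559, 2.721, 0.006]
wrist_force: [8.1, 4.3, 8.8]
finger_gap: 87.7
gripper_force: 5.1
```

Call:
send_rows:
  increments:
    - [[0.0008,-0.0013,-0.0005,0,100],[0.0008,-0.0013,-0.0005,0,100],[0.0008,-0.0013,-0.0005,0,100]]

```text
clock: 6.7
ee_pos: [613.0, -86.0, 132.0]
orientation: [1.559, 2.721, 0.006]
wrist_force: [7.7, 6.6, 6.4]
finger_gap: 88.0
gripper_force: 4.7
```

```bash
python3 - <<'E'
from crop import *
st()
t=snap("top");s=snap("scene")
save(np.hstack([tile(t["frame"],190,130,80,80,5),tile(s["frame"],235,270,80,80,5)]),"c3",1)
E
```

```text
t 6.7 tcp [613. -86. 132.] azx 120.4 F [7.7 6.6 6.4] M [ 0.94 -1.44  0.11] gap 88.0 pad 4.7 j [-0.33  0.38  1.58  0.    1.17 -0.86]
```

View pics/c3.png

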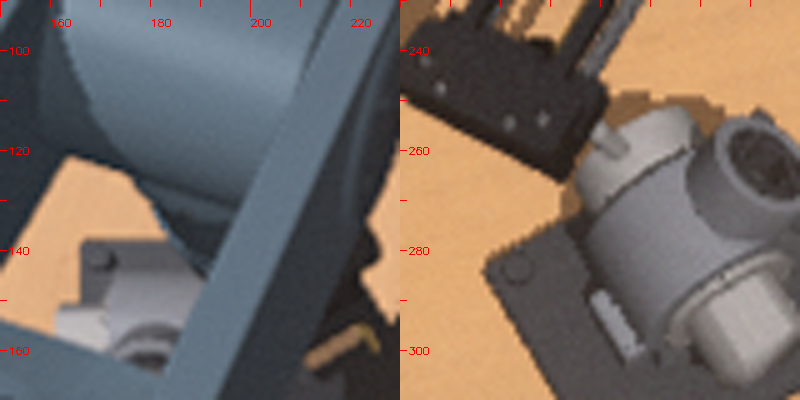

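Call:
send_rows:
  increments:
    - [[0.0007,-0.0025,-0.001,0,100],[0.0007,-0.0025,-0.001,0,100],[0.0007,-0.0025,-0.001,0,100]]

```text
clock: 7.05
ee_pos: [604.8, -86.4, 134.4]
orientation: [1.559, 2.724, 0.008]
wrist_force: [6.3, 12.5, 8.9]
finger_gap: 88.2
gripper_force: 6.7
```

Call:
send_rows:
  increments:
    - [[0.0007,-0.0025,-0.001,0,100],[0.0007,-0.0025,-0.001,0,100]]

```text
clock: 7.22
ee_pos: [599.5, -86.6, 136.4]
orientation: [1.559, 2.726, 0.01]
wrist_force: [5.2, 17.2, 9.4]
finger_gap: 87.9
gripper_force: 7.5
```

Call:
send_rows:
  increments:
    - [[0.0007,-0.0025,-0.0008,0,100],[0.0007,-0.0025,-0.0008,0,100]]

```text
clock: 7.38
ee_pos: [593.3, -89.2, 137.1]
orientation: [1.56, 2.727, 0.004]
wrist_force: [2.0, 4.4, 1.5]
finger_gap: 88.2
gripper_force: 1.8
```

Call:
send_rows:
  increments:
    - [[0.0011,-0.0022,-0.0007,0,100],[0.0011,-0.0022,-0.0007,0,100]]

```text
clock: 7.55
ee_pos: [586.8, -91.4, 137.3]
orientation: [-1.561, -2.724, 0.001]
wrist_force: [-0.2, -0.6, 0.1]
finger_gap: 87.8
gripper_force: 0.0
```

Call:
send_rows:
  increments:
    - [[0.0011,-0.0022,-0.0006,0,100],[0.0011,-0.0022,-0.0006,0,100]]

```text
clock: 7.72
ee_pos: [582.0, -92.3, 138.6]
orientation: [-1.562, -2.724, 0.001]
wrist_force: [-0.4, -0.1, 0.3]
finger_gap: 88.6
gripper_force: 0.0
```

Call:
send_rows:
  increments:
    - [[0.0011,-0.0022,-0.0005,0,100],[0.0011,-0.0022,-0.0005,0,100]]

```text
clock: 7.88
ee_pos: [577.6, -92.6, 140.1]
orientation: [-1.562, -2.725, 0.001]
wrist_force: [-0.7, -0.6, 1.0]
finger_gap: 88.2
gripper_force: 0.0
```

Call:
send_rows:
  increments:
    - [[0,0,-0.02,0,100],[0,0,-0.03,0,100],[0,0,-0.03,0,100],[0,0,-0.03,0,100],[0.01,-0.02,-0.02,7.1,100],[0,0,0,7.1,100],[0,0,0,7.1,100],[0,0,0,7.1,100],[0,0,0,7.1,100],[0,0,0,7.1,100],[0,0,0,7.1,100],[0,0,0,7.1,100],[0,0,0,7.1,100],[0,0,0,7.1,80],[0,0,0,7.1,60],[0,0,0,7.1,50],[0,0,0,7.1,45],[0,0,0,7.1,40],[0,0,0,7.1,40],[0,0,0,7.1,40]]

```text
clock: 9.55
ee_pos: [555.5, -94.0, 270.3]
orientation: [3.137, 0.175, -0.0]
wrist_force: [-0.5, -0.1, -0.4]
finger_gap: 43.7
gripper_force: 0.0
```

```bash
python3 - <<'E'
from crop import *
to((513,-271,200),4)
E
```

```text
t 9.55 tcp [555.5 -94.  270.3] azx 6.4 F [-0.5 -0.1 -0.4] M [-0.02  0.03  0.02] gap 43.7 pad 0.0 j [-0.38  0.13  1.6  -0.    1.41  1.08]
shift tool mm [-62.  171.2  70.3] roll 2.4
```

Call:
send_rows:
  increments:
    - [[-0.0103,0.0285,0.005,0.4,40],[-0.0103,0.0285,0.005,0.4,40],[-0.0103,0.0285,0.005,0.4,40],[-0.0103,0.0285,0.005,0.4,40],[-0.0103,0.0285,0.005,0.4,40],[-0.0103,0.0285,0.005,0.4,40],[0,0,0,0,40]]

```text
clock: 10.13
ee_pos: [509.3, -274.7, 239.1]
orientation: [3.139, 0.112, -0.003]
wrist_force: [0.2, -0.2, -0.2]
finger_gap: 35.3
gripper_force: 0.0
```

```bash
python3 - <<'E'
from crop import *
import pickle
st()
t=snap("top");s=snap("scene")
pickle.dump((t,s),open("p4.pkl","wb"))
save(np.vstack([np.hstack([tile(t["frame"],190,150,80,60,5),tile(s["frame"],240,275,80,60,5)]),np.hstack([tile(t["frame"],295,190,80,60,5),tile(s["frame"],226,168,80,60,5)])]),"c4",1)
E
```

```text
t 10.13 tcp [ 509.3 -274.7  239.1] azx 4.1 F [ 0.2 -0.2 -0.2] M [-0.03 -0.01 -0.03] gap 35.3 pad 0.0 j [-0.7   0.19  1.6  -0.    1.36  0.8 ]
```

View pics/c4.png

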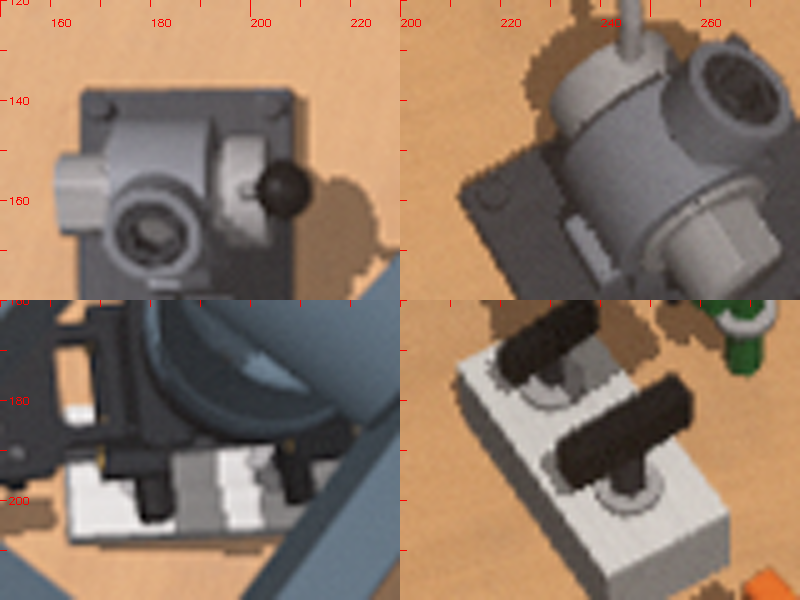

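```bash
python3 - <<'E'
from crop import *
import pickle
t,s=pickle.load(open("p4.pkl","rb"))
f=t["frame"][145:175,195:218]; m=(f.max(2)<60).astype(np.uint8)
k=cv2.connectedComponentsWithStats(m); i=1+k[2][1:,4].argmax(); c=k[3][i]+[195,145]; print(c,k[2][i])
p=ony(t,*c,-82); print("ball",p.round(1),"phi",np.arctan2(p[0]-611,p[2]-65), np.hypot(p[0]-611,p[2]-65))
for ph in(-.4,-.3,-.2,-.1,0,.1): print(ph,np.round(proj(t,(611+90*np.sin(ph),-82,65+90*np.cos(ph))),1))
# project expected mouth, flat edges on shaft end if flat faces the screw
a=np.array([-np.sin(.611),0,np.cos(.611)]);x=np.array([np.cos(.611),0,np.sin(.611)])
A=np.array([611,-12,65.]); h=np.sqrt(22**2-19**2)
for e in(-h,h): print("flat edge",[np.round(proj(c,A+19*a+e*x+[0,y,0]),1) for c in(t,s) for y in(40,56)])
print("mouth",[np.round(proj(c,A+60*a),1) for c in(t,s)])
# key handle ends in scene (black), z mid
f=s["frame"][150:185,208:250];
m=(f.max(2)<75).astype(np.uint8);k=cv2.connectedComponentsWithStats(m); i=1+k[2][1:,4].argmax()
for yaw in(0,.07):
  for x,y,z in((35,9,113),(35,-9,113),(-35,9,113),(-35,-9,113),(-35,9,85),(-35,-9,85)):
    q=np.array([515+x*np.cos(yaw)-y*np.sin(yaw),-272+x*np.sin(yaw)+y*np.cos(yaw),z]); print(np.round(proj(s,q),1),end=" ")
  print()
E
```

```text
[204.76129032 163.18709677] [  0   7  17  23 155]
ball [564.  -82.  207.4] phi -0.3189076019021225 149.99014605966013
-0.4 [207.5 164. ]
-0.3 [207.3 160.3]
-0.2 [207.2 156.5]
-0.1 [207.1 152.8]
0 [207.1 149.1]
0.1 [207.1 145.5]
flat edge [array([168.1, 165.5]), array([161.9, 165.6]), array([272.9, 288. ]), array([277.1, 294.4])]
flat edge [array([167.1, 157.6]), array([160.9, 157.7]), array([265.7, 290.3]), array([269.9, 296.8])]
mouth [array([180.8, 167.3]), array([269. , 261.7])]
[220.1 170.2] [216.3 164.7] [246.  157.3] [242.1 152.1] [246.1 164.2] [242.2 159. ] 
[220.9 170.8] [216.6 165.5] [245.7 156.5] [241.3 151.5] [245.7 163.3] [241.5 158.4]
```

Call:
send_rows:
  increments:
    - [[0.0028,-0.0012,0.02,0,40],[0.0028,-0.0012,0.02,0,40],[0,0,0.025,0,40],[0,0,0.025,0,40],[0,0,0.02,0,40],[0,0,0.02,0,40],[0,0,0.015,0,40],[0,0,0.01,0,40],[0,0,0.004,0,40],[0,0,0,0,30],[0,0,0,0,20],[0,0,0,0,10],[0,0,0,0,10],[0,0,0,0,10]]
  grip_force: 15

```text
clock: 11.4
ee_pos: [517.7, -268.0, 82.7]
orientation: [3.138, 0.119, 0.003]
wrist_force: [0.2, -0.4, 2.9]
finger_gap: 18.2
gripper_force: 14.8
```

```bash
python3 - <<'E'
from crop import *
st()
E
```

```text
t 11.4 tcp [ 517.7 -268.    82.7] azx 4.4 F [ 0.2 -0.4  2.9] M [-0.05 -0.06 -0.  ] gap 18.2 pad 14.8 j [-0.68  0.38  1.7   0.    1.06  0.81]
```

Call:
send_rows:
  increments:
    - [[0,0,-0.005,0,10],[0,0,-0.015,0,10],[0,0,-0.02,0,10],[0,0,-0.02,0,10],[0,0,-0.015,0,10],[0.01,0,0,2.2,10],[0.02,0,0,2.2,10],[0.02,0,0,0,10],[0.007,0,0,0,10],[0,0,0.015,0,10],[0,0,0.02,0,10],[0,0,0.02,0,10],[0,0,0.008,0,10],[0,0,0,0,10]]

```text
clock: 12.57
ee_pos: [571.7, -264.5, 90.6]
orientation: [-3.138, 0.001, 0.008]
wrist_force: [-0.2, 0.4, -2.6]
finger_gap: 17.9
gripper_force: 14.8
```

```bash
python3 - <<'E'
from crop import *
to((517,-268,95),0)
E
```

```text
t 12.57 tcp [ 571.7 -264.5   90.6] azx -0.0 F [-0.2  0.4 -2.6] M [-0.    0.02 -0.02] gap 17.9 pad 14.8 j [-0.62  0.46  1.56 -0.    1.12  0.95]
shift tool mm [-54.8   3.5  -4.2] roll -0.0
```

Call:
send_rows:
  increments:
    - [[-0.008,0,-0.002,0,10],[-0.006,0,-0.002,0,10],[-0.005,0,0,0,10],[-0.005,0,0,0,10],[-0.005,0,0,0,10],[-0.005,0,0,0,10]]

```text
clock: 13.07
ee_pos: [540.2, -266.4, 98.8]
orientation: [3.14, -0.001, 0.004]
wrist_force: [2.4, -0.2, -1.2]
finger_gap: 17.7
gripper_force: 15.0
```

Call:
send_rows:
  increments:
    - [[-0.005,0,0,0,10],[-0.005,0,0,0,10],[-0.005,0,0,0,10],[-0.005,0,0,0,10],[0,0,0,0,10]]

```text
clock: 13.48
ee_pos: [518.7, -265.6, 97.2]
orientation: [-3.141, 0.001, 0.002]
wrist_force: [0.5, 0.0, -0.2]
finger_gap: 17.8
gripper_force: 15.0
```

```bash
python3 - <<'E'
from crop import *
st()
t=snap("top");s=snap("scene")
save(np.hstack([tile(t["frame"],290,185,80,80,5),tile(s["frame"],225,175,80,80,5)]),"c5",1)
E
```

```text
t 13.48 tcp [ 518.7 -265.6   97.2] azx -0.0 F [ 0.5  0.  -0.2] M [ 0.07 -0.19 -0.04] gap 17.8 pad 15.0 j [-0.68  0.36  1.69 -0.    1.09  0.9 ]
```

View pics/c5.png

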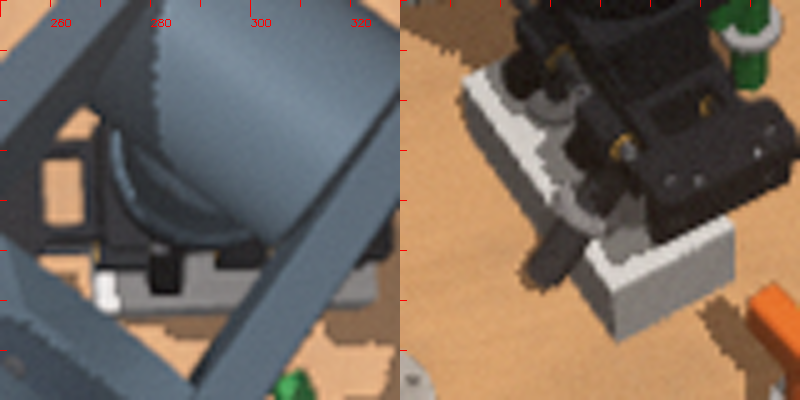

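```bash
python3 - <<'E'
from crop import *
s=snap("scene"); f=s["frame"][165:205,200:240]
for th in(.4,.5,.6,.7,.8):
    g=np.array([518.7,-265.6,116.2]); print(th,np.round(proj(s,g+96.7*np.array([np.sin(th),0,-np.cos(th)])),1),np.round(proj(s,g+60*np.array([np.sin(th),0,-np.cos(th)])),1))
E
```

```text
0.4 [219.2 190.1] [223.6 180.1]
0.5 [216.  190.8] [221.6 180.5]
0.6 [212.9 191.2] [219.7 180.7]
0.7 [210.  191.3] [217.8 180.8]
0.8 [207.2 191.2] [216.1 180.6]
```

Call:
send_rows:
  increments:
    - [[0,0,-0.01,0,10],[0,0,-0.025,0,10],[0,0,-0.035,0,10],[0,0,-0.035,0,10],[0,0,-0.03,0,10],[0,0,-0.013,0,10],[0,-0.012,0,0,10],[0,-0.025,0,0,10],[0,-0.03,0,0,10],[0,-0.03,0,0,10],[0,-0.03,0,0,10],[0,-0.03,0,0,10],[0,-0.03,0,0,10],[0,-0.03,0,0,10],[0,-0.025,0,0,10],[0,-0.012,0,0,10],[-0.004,0,0.02,0,10],[0,0,0.02,0,10],[0,0,0.01,0,10],[0,0,0,0,10]]

```text
clock: 15.3
ee_pos: [513.2, -11.1, 191.4]
orientation: [-3.14, 0.001, 0.012]
wrist_force: [-0.6, 0.6, -1.9]
finger_gap: 17.9
gripper_force: 15.0
```

```bash
python3 - <<'E'
from crop import *
to((514,-12,184),0)
t=snap("top");s=snap("scene")
import pickle; pickle.dump((t,s),open("p6.pkl","wb"))
save(np.hstack([tile(t["frame"],185,155,80,80,5),tile(s["frame"],265,262,80,80,5)]),"c6",1)
E
```

```text
t 15.3 tcp [513.2 -11.1 191.4] azx -0.0 F [-0.6  0.6 -1.9] M [ 0.04  0.02 -0.  ] gap 17.9 pad 15.0 j [-0.25  0.1   1.8  -0.    1.25  1.32]
shift tool mm [0.8 1.  7.3] roll -0.0
```

View pics/c6.png

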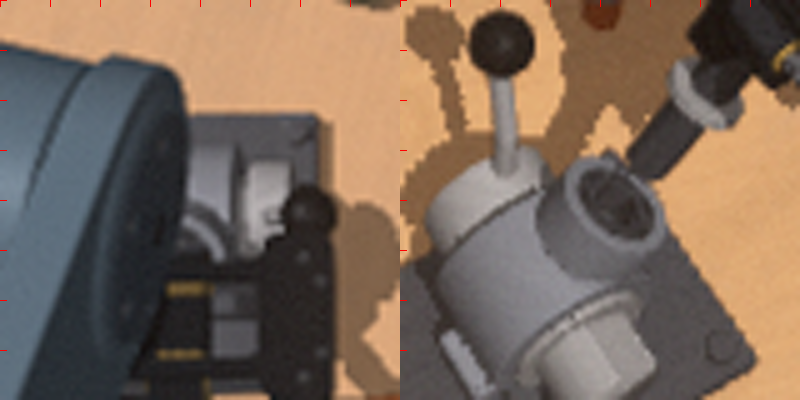

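```bash
python3 - <<'E'
from crop import *
import pickle
t,s=pickle.load(open("p6.pkl","rb"))
g=np.array([513.2,-11.1,210.4])
for th in(.5,.611,.7):
    d=np.array([np.sin(th),0,-np.cos(th)]); print(th,"tip",np.round(proj(s,g+96.7*d),1),"collar",np.round(proj(s,g+(96.7-48)*d),1))
o=[(645/5-80+225,168/5+222),(705/5-80+225,95/5+222)]; print("seen",o)
for p in o: print(ony(s,*p,-11.1).round(1))
print("mouth seen",ony(s,(614-400)/5+225,203/5+222,-12).round(1))
# shank edges: dark against bench
f=s["frame"][222+20:222+40,225+44:225+64]; print(f.max(2))
E
```

```text
0.5 tip [276.4 255.8] collar [287.2 241.4]
0.611 tip [272.8 256.8] collar [285.3 241.9]
0.7 tip [270.1 257.4] collar [284.  242.2]
seen [(274.0, 255.6), (286.0, 241.0)]
[565.9 -11.1 133.8]
[539.7 -11.1 173.2]
mouth seen [579.4 -12.  113. ]
[[130 129 128 128 125 127 128 127 108  66  60 123 129 134 145 143 140 109
   71  44]
 [127 127 129 127 130 125 128 117  77  46  49  80 132 130 147 153 147 142
  115  84]
 [136 127 127 126 128 126 131  82  51  49  52  57  88 127 139 143 152 144
  141 140]
 [136 128 130 128 129 203 102  56  49  50  61  54  64  80 130 138 139 151
  157 152]
 [177 135 127 130 132 135  61  53  53  58  58  59  65  63  83  93 138 140
  138 135]
 [217 208 139 129 136  68  50  51  59  60  61  63  63  65  63  60  83 160
  148 130]
 [224 227 144 158  88  54  57  56  62  60  61  64  64  65  61  52 103 208
  210 203]
 [224 227 187 111  55  53  60  60  60  63  62  62  66  61  56  84 201 223
  226 226]
 [225 220 135  62  53  57  66  61  60  61  65  62  63  59  67 191 222 224
  226 227]
 [223 147  63  56  60  60  65  62  66  63  61  62  63  55 167 223 226 226
  225 227]
 [215  93  51  58  62  64  61  60  65  64  64  60  50 151 215 226 225 222
  224 224]
 [163  87  56  62  66  64  62  61  63  64  60  56 130 211 225 224 225 225
  223 224]
 [ 95 117  67  63  65  59  63  66  68  63  55 110 205 224 226 224 226 224
  225 226]
 [ 75  86  66  61  61  57  60  65  62  52 110 205 224 226 226 227 226 226
  226 225]
 [ 92  75  63  64  62  63  65  67  56  95 201 225 226 225 226 226 224 226
  225 221]
 [ 67  76 116  85  71  66  65  61 105 199 223 225 224 227 224 222 222 221
  224 225]
 [ 65  61  87 122  91 104 142 196 205 223 226 226 223 221 223 222 221 225
  225 226]
 [ 67  65  64  92 119 117 160 215 224 221 223 224 226 227 225 223 223 225
  226 227]
 [ 63  68  73  71  97 123 131 168 220 225 226 226 227 226 226 226 225 225
  226 226]
 [ 65  62  59  71  65  95 120 162 220 224 225 225 223 226 226 227 225 225
  225 225]]
```

Call:
send_rows:
  increments:
    - [[0.002,0.001,0.0045,0,10],[0.003,0,0.0045,0,10],[0.003,0,0.0041,0,10],[0.0023,0,0.0033,0,10],[0,0,0,0,10]]

```text
clock: 15.82
ee_pos: [526.5, -12.8, 178.3]
orientation: [-3.141, 0.001, 0.001]
wrist_force: [-0.5, 0.2, -1.6]
finger_gap: 17.9
gripper_force: 15.0
```

Call:
send_rows:
  increments:
    - [[0.0011,0,0.0016,0,10],[0.0011,0,0.0016,0,10],[0.0011,0,0.0016,0,10]]

```text
clock: 16.07
ee_pos: [528.8, -12.5, 174.4]
orientation: [-3.141, 0.0, 0.004]
wrist_force: [-10.4, 2.1, 10.4]
finger_gap: 17.7
gripper_force: 15.0
```

```bash
python3 - <<'E'
from crop import *
st()
E
```

```text
t 16.07 tcp [528.8 -12.5 174.4] azx -0.0 F [-10.4   2.1  10.4] M [0.42 1.73 0.07] gap 17.7 pad 15.0 j [-0.25  0.15  1.78 -0.    1.21  1.32]
```

Call:
send_rows:
  increments:
    - [[-0.0017,0,-0.0025,0,10],[-0.0025,0,0.0017,0,10],[0,0,0,0,10]]

```text
clock: 16.32
ee_pos: [525.1, -12.8, 174.9]
orientation: [3.142, -0.001, 0.0]
wrist_force: [0.0, 0.8, -2.0]
finger_gap: 17.9
gripper_force: 15.0
```

Call:
send_rows:
  increments:
    - [[0.0011,0,0.0016,0,10],[0.0011,0,0.0016,0,10],[0.0006,0,0.0008,0,10]]

```text
clock: 16.57
ee_pos: [527.6, -12.2, 171.8]
orientation: [-3.141, 0.0, 0.003]
wrist_force: [-11.5, 3.5, 15.6]
finger_gap: 17.9
gripper_force: 15.0
```

```bash
cat >> h.py <<'E'
def ax(y0=-12):
    q,M=st(); p=q["ee_pos"]+[0,0,19]; F=q["wrist_force"]-[0,0,-1.9]
    a=np.array([-.574,0,.819]);x=np.array([.819,0,.574]); P=p-[578,y0,113.5]
    print("grasp along a",round(P@a,1),"x'",round(P@x,1),"F a",round(F@a,1),"F x'",round(F@x,1),"F y",round(F[1],1))
E
python3 - <<'E'
from crop import *
ax()
E
```

```text
t 16.57 tcp [527.6 -12.2 171.8] azx -0.0 F [-11.5   3.5  15.6] M [0.7  1.61 0.15] gap 17.9 pad 15.0 j [-0.25  0.15  1.79  0.    1.21  1.32]
grasp along a 92.3 x' 3.1 F a 20.9 F x' 0.6 F y 3.5
```

Call:
send_rows:
  increments:
    - [[-0.0003,-0.0008,-0.0005,0,10],[0,-0.0008,0,0,10],[0,0,0,0,10]]

```text
clock: 16.82
ee_pos: [528.1, -11.0, 171.5]
orientation: [-3.141, 0.001, -0.001]
wrist_force: [-0.4, 1.6, -1.0]
finger_gap: 17.8
gripper_force: 15.0
```

```bash
python3 - <<'E'
from crop import *
ax()
s=snap("scene")
save(tile(s["frame"],268,256,50,40,12),"c7",1)
E
```

```text
t 16.82 tcp [528.1 -11.  171.5] azx -0.0 F [-0.4  1.6 -1. ] M [0.27 0.09 0.08] gap 17.8 pad 15.0 j [-0.25  0.15  1.79  0.    1.2   1.33]
grasp along a 91.7 x' 3.3 F a 1.0 F x' 0.2 F y 1.6
```

View pics/c7.png

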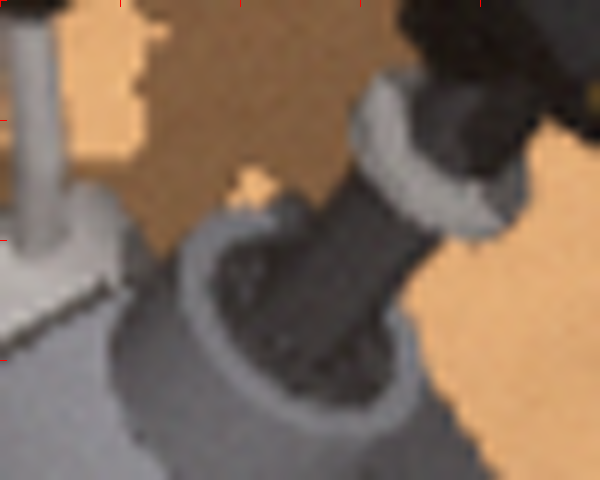

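Call:
send_rows:
  increments:
    - [[0.0011,-0.0005,0.0016,0,10],[0.0011,0,0.0016,0,10],[0,0,0,0,10]]

```text
clock: 17.12
ee_pos: [530.4, -10.6, 167.8]
orientation: [-3.141, 0.001, -0.0]
wrist_force: [0.9, 0.9, -2.7]
finger_gap: 18.0
gripper_force: 15.0
```

```bash
python3 - <<'E'
from crop import *
ax()
E
```

```text
t 17.12 tcp [530.4 -10.6 167.8] azx -0.0 F [ 0.9  0.9 -2.7] M [ 0.24 -0.27  0.01] gap 18.0 pad 15.0 j [-0.24  0.16  1.78  0.    1.2   1.33]
grasp along a 87.4 x' 3.1 F a -1.2 F x' 0.3 F y 0.9
```

Call:
send_rows:
  increments:
    - [[0.0011,0,0.0016,0,10],[0.0011,0,0.0016,0,10],[0.0006,0,0.0008,0,10],[0,0,0,0,10]]

```text
clock: 17.45
ee_pos: [533.1, -10.6, 164.1]
orientation: [-3.141, 0.001, -0.0]
wrist_force: [0.6, 1.1, -1.7]
finger_gap: 17.7
gripper_force: 15.0
```

Call:
send_rows:
  increments:
    - [[0.0011,0,0.0016,0,10],[0.0011,0,0.0016,0,10],[0,0,0,0,10]]

```text
clock: 17.7
ee_pos: [534.8, -10.7, 161.6]
orientation: [3.141, -0.001, -0.002]
wrist_force: [-3.8, 1.6, 6.2]
finger_gap: 17.8
gripper_force: 15.0
```

```bash
python3 - <<'E'
from crop import *
ax()
E
```

```text
t 17.7 tcp [534.8 -10.7 161.6] azx -0.0 F [-3.8  1.6  6.2] M [0.3  0.76 0.08] gap 17.8 pad 15.0 j [-0.24  0.18  1.78 -0.    1.19  1.33]
grasp along a 79.8 x' 3.1 F a 8.8 F x' 1.5 F y 1.6
```

Call:
send_rows:
  increments:
    - [[-0.0006,0,-0.0008,4,10],[0,0,0,5,10],[0,0,0,5,10],[0,0,0,5,10],[0,0,0,0,10]]
  grip_force: 25

```text
clock: 18.12
ee_pos: [534.4, -8.1, 162.4]
orientation: [-3.093, 0.524, 0.001]
wrist_force: [-2.4, 10.7, 4.8]
finger_gap: 19.8
gripper_force: 27.6
```

```bash
python3 - <<'E'
from crop import *
ax()
E
```

```text
t 18.12 tcp [534.4  -8.1 162.4] azx -19.2 F [-2.4 10.7  4.8] M [2.44 0.16 0.68] gap 19.8 pad 27.6 j [-0.24  0.17  1.78  0.    1.19  1.66]
grasp along a 80.6 x' 3.3 F a 6.9 F x' 1.9 F y 10.7
```

Call:
send_rows:
  increments:
    - [[-0.0006,-0.002,0,5,10],[-0.0004,-0.001,0,5,10],[0,0,0,5,10],[0,0,0,5,10],[0,0,0,0,10]]

```text
clock: 18.53
ee_pos: [535.8, -4.7, 163.8]
orientation: [-2.955, 1.052, -0.002]
wrist_force: [-2.8, 12.9, 11.0]
finger_gap: 23.6
gripper_force: 31.7
```

```bash
python3 - <<'E'
from crop import *
ax()
E
```

```text
t 18.53 tcp [535.8  -4.7 163.8] azx -39.2 F [-2.8 12.9 11. ] M [ 2.75 -0.14  0.8 ] gap 23.6 pad 31.7 j [-0.23  0.17  1.78  0.01  1.19  2.02]
grasp along a 81.0 x' 5.2 F a 12.1 F x' 5.1 F y 12.9
```

Call:
send_rows:
  increments:
    - [[-0.001,-0.0015,0,5,10],[-0.001,-0.0015,0,5,10],[0,0,0,5,10],[0,0,0,5,10],[0,0,0,0,10]]

```text
clock: 18.95
ee_pos: [538.0, -2.2, 165.6]
orientation: [-2.727, 1.549, -0.009]
wrist_force: [-2.2, 7.8, 17.3]
finger_gap: 26.5
gripper_force: 31.7
```

```bash
python3 - <<'E'
from crop import *
ax()
s=snap("scene")
save(tile(s["frame"],280,250,66,50,12),"c8",1)
E
```

```text
t 18.95 tcp [538.   -2.2 165.6] azx -59.2 F [-2.2  7.8 17.3] M [ 2.18 -0.5   0.65] gap 26.5 pad 31.7 j [-0.23  0.17  1.77  0.    1.19  2.38]
grasp along a 81.2 x' 8.1 F a 17.0 F x' 9.2 F y 7.8
```

View pics/c8.png

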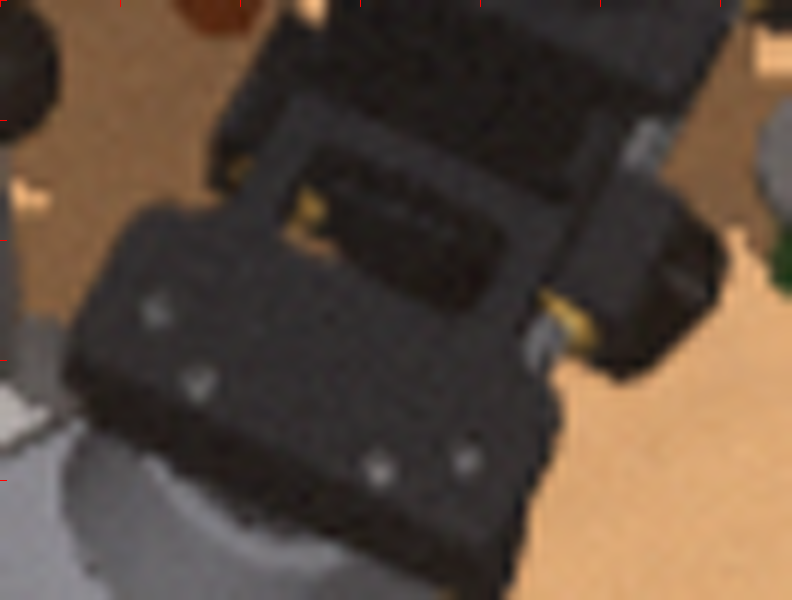

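Call:
send_rows:
  increments:
    - [[-0.0003,-0.0014,-0.001,4,10],[0,0,-0.0005,4,10],[0,0,0,4,10],[0,0,0,0,10]]

```text
clock: 19.33
ee_pos: [539.5, -2.2, 166.9]
orientation: [-2.551, 1.825, -0.011]
wrist_force: [0.3, 4.9, 13.1]
finger_gap: 27.7
gripper_force: 28.9
```

```bash
python3 - <<'E'
from crop import *
ax()
E
```

```text
t 19.33 tcp [539.5  -2.2 166.9] azx -71.2 F [ 0.3  4.9 13.1] M [ 1.06 -0.87  0.49] gap 27.7 pad 28.9 j [-0.23  0.17  1.77  0.    1.19  2.59]
grasp along a 81.4 x' 10.0 F a 12.1 F x' 8.9 F y 4.9
```

Call:
send_rows:
  increments:
    - [[0.0014,0.0022,0,0,10],[0.0014,0.0022,0,0,10],[0.0014,0.0022,0,0,10],[0,0,0,0,10]]

```text
clock: 19.67
ee_pos: [536.0, -8.2, 166.6]
orientation: [-2.551, 1.819, -0.014]
wrist_force: [8.6, 8.6, 6.0]
finger_gap: 29.9
gripper_force: 29.3
```

```bash
python3 - <<'E'
from crop import *
ax()
E
```

```text
t 19.67 tcp [536.   -8.2 166.6] azx -71.0 F [8.6 8.6 6. ] M [ 1.85 -2.19  0.52] gap 29.9 pad 29.3 j [-0.24  0.16  1.78  0.    1.18  2.57]
grasp along a 83.2 x' 6.9 F a 1.5 F x' 11.6 F y 8.6
```

Call:
send_rows:
  increments:
    - [[0,0,0,3,10],[0,0,0,3,10],[0,0,0,2,10],[0,0,0,0,10]]

```text
clock: 20.0
ee_pos: [536.0, -7.9, 166.7]
orientation: [-2.416, 1.994, -0.013]
wrist_force: [7.0, 8.5, 7.5]
finger_gap: 29.9
gripper_force: 30.3
```

```bash
python3 - <<'E'
from crop import *
ax()
E
```

```text
t 20.0 tcp [536.   -7.9 166.7] azx -79.1 F [7.  8.5 7.5] M [ 1.72 -2.09  0.67] gap 29.9 pad 30.3 j [-0.24  0.16  1.78  0.    1.19  2.71]
grasp along a 83.3 x' 7.0 F a 3.7 F x' 11.2 F y 8.5
```

Call:
send_rows:
  increments:
    - [[0,0,0,0,45],[0,0,0,0,70],[0,0,0,0,70],[0,0,-0.02,0,70],[0,0,-0.03,0,70],[0,0,-0.035,0,70],[0,0,-0.035,0,70],[0,0,-0.02,0,70],[0,0,0,0,70]]

```text
clock: 20.75
ee_pos: [533.2, -10.0, 308.5]
orientation: [-2.421, 1.998, -0.012]
wrist_force: [0.7, -0.2, 0.1]
finger_gap: 61.7
gripper_force: 0.0
```

```bash
python3 - <<'E'
from crop import *
import pickle
st()
t=snap("top");s=snap("scene"); pickle.dump((t,s),open("p9.pkl","wb"))
f=s["frame"][222:272:1,258:312]
m=f.max(2)
for r in range(0,50,1): print(222+r,''.join('#' if v<50 else '+' if v<75 else '-' if v<120 else '.' for v in m[r]))
E
```

```text
t 20.75 tcp [533.2 -10.  308.5] azx -79.1 F [ 0.7 -0.2  0.1] M [ 0.11 -0.02 -0.  ] gap 61.7 pad 0.0 j [-0.24  0.03  1.63 -0.    1.47  2.71]
222 ...----+############+-###.............................
223 .-.--...+###########++###.............................
224 ...---...+###############+............................
225 ...----...+###############+...........................
226 ....----...-##########+#####..........................
227 .....---....-#########++#####.........................
228 ......--.....-####+#####+#####-.......................
229 ..............-##########+#####-......................
230 ...............###########+#####-.....................
231 ..............-############+#####+....................
232 ..............+#############+#####+...................
233 ..............-##############+#####+..................
234 ...............+##############++####+................-
235 ...............-+##############++####+..............--
236 ................-+##############++#####.............--
237 .................-+##############++#####+-..........--
238 ............
[... 1289 characters left out ...]
+++##++++++++++-...................................
261 ---+++++++++++++++....................................
262 --.+++++++++++++#-....................................
263 --.-++-+++++++++#--...................................
264 --..-+-++++++++++--...................................
265 ---.--+++++++##++-....................................
266 ---..--+++++#++++---..................................
267 ----..--++++++++++....................................
268 -----..--++++++++----.................................
269 ------..----++++------................................
270 --------...------------...............................
271 ----------.....-.------...............................
```

```bash
python3 - <<'E'
from crop import *
import pickle
t,s=pickle.load(open("p9.pkl","rb"))
print("tcp",proj(s,(533,-10,308)),"body",proj(s,(533,-10,372)),"fingers",[np.round(proj(s,(533+d*.98,-10+d*.19,z)),1) for d in(-35,35) for z in(308,340)])
a=np.array([-.574,0,.819]);m=np.array([578,-12,113.5]);X=np.array([.819,0,.574]);Y=np.array([0,1.,0])
print("mouth",proj(s,m))
for th in(0,.6,.95,1.2):
    hx=np.cos(th)*X-np.sin(th)*Y
    print(th,"collar",np.round(proj(s,m+32*a),1),"hub",np.round(proj(s,m+92*a),1),"ends",[np.round(proj(s,m+92*a+e*hx),1) for e in(-35,35)])
f=s["frame"][190:290,200:340]; mx=f.max(2)
for r in range(0,100,2): print(190+r,''.join('#' if v<50 else '+' if v<75 else '-' if v<120 else ':' if v<160 else '.' for v in mx[r]))
E
```

```text
tcp (np.float64(294.6110032328619), np.float64(205.69434336599687)) body (np.float64(297.77008973370096), np.float64(185.95385461778594)) fingers [array([308.6, 194.1]), array([310.6, 184.3]), array([280.2, 217.7]), array([281.2, 208.4])]
mouth (np.float64(268.3962238659584), np.float64(262.1563452818666))
0 collar [276.5 252.6] hub [292.5 233.6] ends [array([303.5, 231.4]), array([280.8, 235.9])]
0.6 collar [276.5 252.6] hub [292.5 233.6] ends [array([307.3, 239.4]), array([277.2, 227.6])]
0.95 collar [276.5 252.6] hub [292.5 233.6] ends [array([307.2, 243.5]), array([277.6, 223.7])]
1.2 collar [276.5 252.6] hub [292.5 233.6] ends [array([306.1, 245.7]), array([279. , 221.7])]
190 ...................------.....::----------+++#++##++#+#+###+#+#####+###+##############################-+++------+####-......................
192 ....................:-----:..:------------+++++#++--+++##+##++#+#+#+++#+##############++###########+..:------+######+.......................
194 .....................:-------------------+##++#++++##+++##+++##+#+####+##+##+########++#+########+---------+#######+...
[... 6136 characters left out ...]
-----------+++---------:::::::::::::::::::::-----------------------:....................................................
282 ............:-------------------+++---------::::::::::::::::----::::---------------------...................................................
284 ...........:---+-----------------++++--------::::::::::::---:..::---::--------------------..................................................
286 ............:---+++++-----------+++++---------::::::::---::::::::::::::---------------------................................................
288 .............:-----------------+++-:-++---------::::--::::::...:::::::::---------------+-----:..............................................
```

```bash
cat > fit.py <<'E'
from crop import *
import pickle,sys
def fit(s,lean=0,roll=0):
    f=s["frame"].max(2).astype(int)
    R_=[];L_=[]
    for r in range(228,245):
        row=f[r]; c=np.where(row[255:315]<55)[0]+255
        R_.append((c.max(),r)); L_.append((c.min(),r))
    for P in(L_,R_):
        v=cv2.fitLine(np.array(P,np.float32),cv2.DIST_HUBER,0,.01,.01).ravel(); print("slope",v[1]/v[0])
    for tilt in(.611,.68):
        a=np.array([-np.sin(tilt),0,np.cos(tilt)]);X=np.array([np.cos(tilt),0,np.sin(tilt)]);Y=np.array([0,1.,0]);m=np.array([578,-12,113.5])
        for th in(.8,.9,1.,1.1,1.2,1.3):
            hx=np.cos(th)*X-np.sin(th)*Y; e=[np.array(proj(s,m+78*a+k*hx)) for k in(-35,35)]; d=e[0]-e[1]; print(tilt,th,round(d[1]/d[0],2),np.round(e,1).tolist())
E
python3 - <<'E'
from fit import *
t,s=pickle.load(open("p9.pkl","rb"));fit(s)
for r in range(228,245,4): print(s["frame"].max(2)[r,262:312].tolist())
E
```

```text
slope 1.4584426
slope 0.8712668
0.611 0.8 0.54 [[303.6, 246.3], [273.5, 229.9]]
0.611 0.9 0.62 [[303.4, 247.4], [273.7, 228.8]]
0.611 1.0 0.71 [[303.1, 248.4], [274.1, 227.9]]
0.611 1.1 0.8 [[302.7, 249.3], [274.7, 227.0]]
0.611 1.2 0.89 [[302.1, 250.1], [275.3, 226.3]]
0.611 1.3 1.0 [[301.4, 250.8], [276.1, 225.7]]
0.68 0.8 0.6 [[304.7, 246.5], [275.7, 229.1]]
0.68 0.9 0.68 [[304.6, 247.5], [275.9, 228.1]]
0.68 1.0 0.76 [[304.4, 248.5], [276.2, 227.2]]
0.68 1.1 0.84 [[304.0, 249.3], [276.7, 226.4]]
0.68 1.2 0.93 [[303.5, 250.1], [277.3, 225.8]]
0.68 1.3 1.03 [[302.8, 250.7], [278.0, 225.2]]
[126, 125, 118, 113, 130, 207, 223, 225, 211, 118, 42, 37, 32, 44, 53, 39, 35, 37, 39, 49, 51, 42, 31, 31, 40, 48, 86, 182, 221, 226, 226, 226, 227, 225, 226, 227, 229, 227, 144, 131, 130, 129, 131, 128, 130, 126, 134, 127, 224, 227]
[123, 123, 123, 125, 123, 126, 124, 130, 157, 187, 67, 36, 32, 36, 37, 34, 37, 35, 34, 35, 34, 39, 43, 44, 54, 46, 42, 39, 38, 39, 67, 152, 222, 223, 223, 225, 222, 138, 130, 129, 131, 132, 130, 129, 125, 127, 128, 127, 131, 131]
[130, 132, 130, 131, 128, 131, 130, 131, 130, 126, 129, 128, 118, 67, 41, 33, 35, 35, 41, 34, 37, 33, 40, 37, 34, 39, 38, 43, 56, 54, 49, 34, 38, 39, 48, 128, 159, 131, 128, 130, 127, 132, 130, 132, 129, 130, 136, 130, 104, 111]
[132, 124, 130, 132, 131, 129, 128, 126, 131, 129, 131, 131, 128, 127, 129, 129, 121, 69, 34, 36, 33, 39, 34, 38, 39, 35, 40, 40, 36, 37, 39, 41, 54, 58, 51, 40, 43, 39, 41, 58, 84, 124, 128, 125, 129, 124, 126, 124, 75, 110]
[128, 126, 129, 129, 200, 135, 126, 123, 127, 125, 127, 128, 129, 131, 129, 98, 63, 49, 55, 57, 57, 52, 43, 40, 38, 41, 37, 36, 38, 41, 40, 41, 40, 37, 44, 43, 51, 61, 57, 48, 40, 41, 44, 52, 113, 202, 209, 137, 132, 103]
```

Call:
send_rows:
  increments:
    - [[0,0,0,-7.1,100],[0,0,0,-7.1,100],[0,0,0,-7.1,100],[0,0,0,-7.1,100],[0,0,0,-7.1,100],[0,0,0,-7.1,100],[0,0,0,-7.1,100],[0,0,0,-7.1,100],[0,0,0,-7.1,100],[0,0,0,-7.1,100],[0,0,0,-7.1,100],[0,0,0,-7.1,100],[0,0,0,-7.1,100],[0,0,0,-7.1,100],[0,0,0,-7.1,100],[0,0,0,0,100]]

```text
clock: 22.18
ee_pos: [530.1, -9.0, 300.6]
orientation: [-3.048, -0.752, 0.007]
wrist_force: [0.4, -0.0, -0.3]
finger_gap: 88.2
gripper_force: 0.0
```

```bash
python3 - <<'E'
from fit import *
to((533,-12,158),28)
E
```

```text
t 22.18 tcp [530.1  -9.  300.6] azx 27.7 F [ 0.4 -0.  -0.3] M [ 0.01 -0.03 -0.03] gap 88.2 pad 0.0 j [-0.24  0.04  1.64 -0.    1.47  0.85]
shift tool mm [  1.8   4.4 142.6] roll -0.3
```

Call:
send_rows:
  increments:
    - [[0.001,0.0022,0.025,0,100],[0.001,0.0022,0.03,0,100],[0,0,0.03,0,100],[0,0,0.02,0,100],[0,0,0.015,0,100],[0,0,0.01,0,100],[0,0,0.008,0,100],[0,0,0.004,0,100],[0,0,0,0,100]]
  grip_force: 20

```text
clock: 22.93
ee_pos: [534.7, -12.0, 160.6]
orientation: [-3.052, -0.744, 0.002]
wrist_force: [-0.2, 0.9, -0.1]
finger_gap: 88.0
gripper_force: 0.0
```

Call:
send_rows:
  increments:
    - [[0,0,0,0,90],[0,0,0,0,80],[0,0,0,0,70],[0,0,0,0,60],[0,0,0,0,60]]

```text
clock: 23.35
ee_pos: [534.8, -11.4, 162.2]
orientation: [-3.051, -0.746, 0.0]
wrist_force: [-5.2, 3.6, 2.4]
finger_gap: 73.1
gripper_force: 19.5
```

```bash
python3 - <<'E'
from fit import *
ax()
E
```

```text
t 23.35 tcp [534.8 -11.4 162.2] azx 27.5 F [-5.2  3.6  2.4] M [0.57 0.68 0.07] gap 73.1 pad 19.5 j [-0.24  0.18  1.78  0.    1.19  0.85]
grasp along a 80.3 x' 3.5 F a 6.5 F x' -1.8 F y 3.6
```

Call:
send_rows:
  increments:
    - [[-0.001,-0.0005,-0.0016,0,60],[-0.001,-0.0005,-0.0016,0,60],[-0.001,-0.0005,-0.0016,0,60],[0,0,0,0,60]]

```text
clock: 23.68
ee_pos: [533.0, -11.8, 164.5]
orientation: [3.052, 0.745, 0.006]
wrist_force: [13.4, 1.8, -21.6]
finger_gap: 73.5
gripper_force: 19.9
```

```bash
python3 - <<'E'
from fit import *
ax()
E
```

```text
t 23.68 tcp [533.  -11.8 164.5] azx 27.4 F [ 13.4   1.8 -21.6] M [ 0.28 -1.98  0.02] gap 73.5 pad 19.9 j [-0.25  0.17  1.78  0.    1.19  0.85]
grasp along a 83.2 x' 3.3 F a -23.8 F x' -0.4 F y 1.8
```

Call:
send_rows:
  increments:
    - [[-0.001,-0.0005,-0.0016,0,60],[-0.001,-0.0005,-0.0016,0,60],[0,0,0,0,60]]

```text
clock: 23.93
ee_pos: [530.7, -11.8, 167.7]
orientation: [-3.052, -0.745, -0.005]
wrist_force: [13.0, 1.7, -21.4]
finger_gap: 73.2
gripper_force: 20.0
```

```bash
python3 - <<'E'
from fit import *
ax()
E
```

```text
t 23.93 tcp [530.7 -11.8 167.7] azx 27.4 F [ 13.    1.7 -21.4] M [ 0.22 -1.91  0.06] gap 73.2 pad 20.0 j [-0.25  0.16  1.79  0.    1.2   0.84]
grasp along a 87.0 x' 3.3 F a -23.4 F x' -0.5 F y 1.7
```

```bash
python3 - <<'E'
from fit import *
t,s0=pickle.load(open("p9.pkl","rb"));s=snap("scene")
a=np.array([-.574,0,.819]);m=np.array([578,-12,113.5])
print([np.round(proj(s,m+k*a),1) for k in(0,32,38,45)])
for im in(s0,s):
    f=im["frame"][238:270,258:296]; 
    for r in range(0,32,2): print(238+r,' '.join('%3d'%v for v in f.max(2)[r,::2]))
    print()
E
```

```text
[array([268.4, 262.2]), array([276.5, 252.6]), array([278. , 250.7]), array([279.9, 248.6])]
238 227 131 130 133 131 128 131 131 133 119  44  38  36  38  37  39  38  52  49
240 171 131 132 130 131 128 131 131 128 129 121  34  33  34  39  40  36  39  54
242 133 133 127 128 127 126 127 125 128 127 124  61  36  38  39  32  39  40  40
244 133 131 128 129 200 126 127 127 129 129  63  55  57  43  38  37  38  40  40
246 129 126 128 126 222 209 127 145 108  59  57  58  62  63  45  39  36  38  42
248 127 133 127 130 129 223 133 148  88  55  58  62  63  62  61 106  45  38  40
250 131 127 125 130 127 225 119 151  65  61  63  61  64  63 203 227 120  40  42
252 128 124 130 126  79 167 115 151  98  55  63  63  62 204 224 223 225 159  42
254 127 116 115 121  78  70  83 147 152  97  63  59 133 189 226 224 224 223 156
256 107 115  72  58  53  45  53 127 140 151 140 140 150 197 224 224 224 223 222
258 114  97  64  68  47  54  58  66 114 139 150 153 138 222 225 226 225 226 225
260 117  93  58  48  55  54  64  63  62  94 186 152 218 227 224 226 226 223 218
262  93 120  58  56  59  61  66  61  49 134 221
[... 853 characters left out ...]
  81 168 115 152 142  64  61  60  70 194 225 224 226 227 117
254 134 119 119 121  78  64  52 133 154 144  96 107 152 180 227 226 226 225 224
256 110 121  71  59  49  50  61  77 137 154 150 152 149 218 227 225 226 225 225
258 116 100  66  65  48  60  65  62  73 112 136 125 141 225 226 228 227 225 225
260 111  96  56  56  57  58  60  60  61 126 218 221 226 227 227 227 226 224 220
262  96 117  61  60  56  61  65  61  45 130 222 226 226 226 226 226 220 223 218
264  93 129  83  76  62  63  63  50  63 118 217 226 228 226 224 221 221 218 222
266  99 100 128  82  62  58  46  59  64 120 172 223 224 224 221 219 219 214 218
268 101 106 115 134  94  63  66  60  64 117  93 221 226 221 220 220 222 221 220
```

Call:
send_rows:
  increments:
    - [[-0.001,-0.0005,-0.0016,0,60],[-0.001,-0.0005,-0.0016,0,60],[-0.001,-0.0005,-0.0016,0,60],[-0.001,-0.0005,-0.0016,0,60],[0,0,0,0,60]]

```text
clock: 24.4
ee_pos: [525.2, -12.3, 176.3]
orientation: [3.051, 0.746, 0.001]
wrist_force: [1.3, 0.2, -2.2]
finger_gap: 72.9
gripper_force: 20.0
```

```bash
python3 - <<'E'
from fit import *
ax()
s=snap("scene")
f=s["frame"][232:264,262:300]
for r in range(0,32,2): print(232+r,' '.join('%3d'%v for v in f.max(2)[r,::2]))
E
```

```text
t 24.4 tcp [525.2 -12.3 176.3] azx 27.5 F [ 1.3  0.2 -2.2] M [0.12 0.01 0.05] gap 72.9 pad 20.0 j [-0.25  0.14  1.79 -0.    1.21  0.84]
grasp along a 97.3 x' 3.7 F a -1.0 F x' 0.8 F y 0.2
232 124 129 122 129 123 125 125 116  38  33  31  29  32  28  22  29  41  61  75
234 128 128 127 131 127 132 131 128 122  50  31  31  34  32  33  32  33  29  38
236 131 133 129 129 130 128 130 128 128 129  53  31  35  31  30  33  35  29  32
238 129 132 125 129 130 131 130 125 130 127  43  42  30  36  34  32  33  34  31
240 131 131 207 135 127 131 127 131 130  53  57  56  50  35  37  34  35  33  32
242 131 133 132 224 210 126 148 154  51  56  57  56  64  54  33  36  34  32  30
244 126 127 127 219 225 101 149 112  48  58  59  63  63  56 214  73  31  37  36
246 127 133 133 218 226 101 155  97  57  64  64  63  59 216 229 225 118  33  37
248 125 131 129 224 228 125 147 144  66  58  57  57 145 226 226 225 228 162  38
250 128 225 224 228 226  80 122 150 144  69  72 108 152 228 227 224 224 225 198
252 208 226  95 168  88  53  76 130 157 151 151 150 167 225 225 225 225 226 223
254 120 121  78  58  54  57  62  70 131 139 131 118 213 226 226 224 224 222 224
256  69  61  45  49  59  58  59  62  50 210 215 225 226 225 224 225 223 222 222
258  65  62  50  60  60  65  64  54 211 223 225 225 226 226 227 226 226 225 221
260  63  49  55  59  63  62  55 143 227 226 227 227 226 227 226 224 219 221 221
262  62  54  60  65  66  58  51 134 222 225 227 225 226 226 224 220 221 220 218
```

Call:
send_rows:
  increments:
    - [[-0.002,-0.0011,-0.0033,0,60],[-0.004,-0.0021,-0.0065,0,60],[-0.004,-0.0021,-0.0065,0,60],[0,0,-0.02,0,60],[0,0,-0.02,0,60],[0,0,-0.01,0,60],[0,0,0,0,60],[0,0,0,0,60]]
  grip_force: 50

```text
clock: 25.12
ee_pos: [513.9, -12.3, 242.7]
orientation: [3.051, 0.746, 0.002]
wrist_force: [-0.8, -0.1, -2.5]
finger_gap: 72.4
gripper_force: 50.0
```

```bash
python3 - <<'E'
from fit import *
ax()
s=snap("scene"); pickle.dump((snap("top"),s),open("p10.pkl","wb"))
f=s["frame"][190:262,265:320]; mx=f.max(2)
for r in range(0,72,2): print(190+r,''.join('#' if v<50 else '+' if v<75 else '-' if v<120 else ':' if v<160 else '.' for v in mx[r]))
q=sensors.sense(); print(proj(s,q["ee_pos"]+[0,0,19]))
f=pickle.load(open("p4.pkl","rb"))[1]["frame"]
for im in (f,s["frame"]):
    print(im.max(2)[252:274,258:282])
E
```

```text
t 25.12 tcp [513.9 -12.3 242.7] azx 27.5 F [-0.8 -0.1 -2.5] M [-0.02  0.06  0.01] gap 72.4 pad 50.0 j [-0.26  0.04  1.75 -0.    1.35  0.84]
grasp along a 158.2 x' 32.6 F a -0.1 F x' -1.0 F y -0.1
190 +#+#+++#+#+-###########################################
192 ##+#+#+##:--###################################+#+##+##
194 ########::----++####+::+###############################
196 ########-++++-----++-.....:+###########################
198 -+######+#####++--------+#+:-.:+#######################
200 ::::-+#-##########++-------++:....:+###################
202 ::::::::+#############+--+-----::....:-################
204 ::::::::+################++--+-----:::...:+############
206 ::::::::-####################+++-+-----::-....-########
208 --:::::::########################+++------::......-####
210 ----::::::-++#########################++------::......-
212 ------:::::::--::-+######################+++------::...
214 --------::----::::::-########################+++------+
216 --------------::::::::-+#########################++++++
218 -------------:::::::::::+#########################++#++
220 
[... 5066 characters left out ...]
04 102 108 129 129 115  92  68  66  66  65  63  65  61  60  64  73
  119 122 125 219 222 222]
 [102 108 107 104 113 125 134 118  92  58  65  66  69  66  63  59  62 104
  120 118  91 166 220 224]
 [106 105 107 106 108 109 120 131 119 106 104  87  75  71  69  64 101 118
  119 113  87  96 155 214]
 [106 105 106 107 108 106 109 117 126 129 123 115 106 110 109 107 117 118
  120  92  87  83  96 214]
 [102 107 105 108 110 111 113 110 113 115 124 127 128 126 126 119 119 113
  100  88  78  84  85 161]
 [110 108 106 106 110 109 110 111 112 111 114 111 113 108 113 114  98  91
   85  83  85  82  82  98]
 [106 107 108 111 109 108 110 111 108 106 105 104 102  99  98  96  87  83
   82  83  83  81  83  88]]
```

Call:
send_rows:
  increments:
    - [[-0.0125,0.0105,0,0,60],[-0.0247,0.0207,0,0,60],[-0.0247,0.0207,0,0,60],[-0.0247,0.0207,0,0,60],[-0.0247,0.0207,0,0,60],[-0.0247,0.0207,0,0,60],[-0.0247,0.0207,0,0,60],[-0.0247,0.0207,0,0,60],[-0.0125,0.0105,0,6.9,60],[0,0,0,6.9,60],[0,0,0,6.9,60],[0,0,0,6.9,60],[0,0,0,0,60]]
  grip_force: 20

```text
clock: 26.3
ee_pos: [414.0, -250.3, 240.7]
orientation: [-3.14, 0.011, 0.003]
wrist_force: [0.1, -0.6, -2.2]
finger_gap: 73.0
gripper_force: 20.0
```

```bash
python3 - <<'E'
from fit import *
to((415,-250,95),0)
t=snap("top");s=snap("scene");q=sensors.sense();g=q["ee_pos"]+[0,0,19]
u,v=proj(s,g);print("grasp",u,v)
for th in(.3,.45,.6,.75): print(th,[np.round(proj(s,g+k*np.array([np.sin(th),0,-np.cos(th)])),1) for k in(46,94)])
u0,v0=int(u)-35,int(v)-10
mx=s["frame"].max(2)[v0:v0+60,u0:u0+60]
for r in range(0,60,2): print(v0+r,u0,''.join('#' if v<50 else '+' if v<75 else '-' if v<120 else ':' if v<160 else '.' for v in mx[r]))
E
```

```text
t 26.3 tcp [ 414.  -250.3  240.7] azx -0.4 F [ 0.1 -0.6 -2.2] M [0.04 0.02 0.01] gap 73.0 pad 20.0 j [-0.79 -0.03  1.83 -0.    1.35  0.79]
shift tool mm [ 1.300e+00 -1.000e-01  1.457e+02] roll -0.4
grasp 275.1903195046577 107.79888632780283
0.3 [array([269.1, 123.8]), array([263.1, 139.4])]
0.45 [array([266.6, 124.2]), array([258.2, 140.3])]
0.6 [array([264.4, 124.3]), array([253.6, 140.6])]
0.75 [array([262.3, 124. ]), array([249.4, 140.2])]
97 240 ---------++-------###########+#-+##--#########+---++###+++##
99 240 ----------+-------##############+-+#---#######++############
101 240 -----------+-------#############++---+--+###################
103 240 ------------+--------##############+++######################
105 240 ------------++----------####################################
107 240 --------------+---------+###################################
109 240 --------------++----------#######################--####+++##
111 240 ---------------+----------##############################+###
113 240 ---------------+--------+##################+################
115 240 ----------------++:::-+###
[... 714 characters left out ...]
..........
137 240 ----+##++#####+#+++----------:..............................
139 240 -----++#++#+++#+#++------------.............................
141 240 ----:---+----+##+--------------.............................
143 240 -------------------+-------.................................
145 240 ----.:-----++++++#+----.....................................
147 240 .......:---#++#++#+.........................................
149 240 .........:-+++#--+-.........................................
151 240 ..........:-++-+-+..........................................
153 240 ...............:............................................
155 240 ............................................................
```

Call:
send_rows:
  increments:
    - [[-0.011,0,0.02,0,60],[-0.011,0,0.03,0,60],[0,0,0.03,0,60],[0,0,0.03,0,60],[0,0,0.025,0,60],[0,0,0.015,0,60],[0,0,0.006,0,60],[0,0,0,0,60]]
  grip_force: 15

```text
clock: 27.07
ee_pos: [391.8, -249.4, 84.5]
orientation: [-3.139, -0.0, 0.004]
wrist_force: [0.9, 0.0, -1.7]
finger_gap: 72.9
gripper_force: 15.0
```

Call:
send_rows:
  increments:
    - [[0.006,0,0,0,60],[0.006,0,0,0,60],[0.006,0,0,0,60],[0.006,0,0,0,60],[0.006,0,0,0,60],[0,0,0,0,60]]

```text
clock: 27.57
ee_pos: [424.3, -251.0, 86.8]
orientation: [3.14, -0.002, 0.002]
wrist_force: [0.7, 0.1, -2.0]
finger_gap: 73.7
gripper_force: 15.0
```

```bash
python3 - <<'E'
from fit import *
st()
E
```

```text
t 27.57 tcp [ 424.3 -251.    86.8] azx -0.1 F [ 0.7  0.1 -2. ] M [-0.   -0.    0.02] gap 73.7 pad 15.0 j [-0.78  0.2   1.93  0.    1.01  0.8 ]
```

Call:
send_rows:
  increments:
    - [[0.006,0,0,0,60],[0.006,0,0,0,60],[0.006,0,0,0,60],[0.006,0,0,0,60],[0.006,0,0,0,60],[0,0,0,0,60]]

```text
clock: 28.07
ee_pos: [453.8, -250.8, 86.2]
orientation: [3.141, -0.003, 0.001]
wrist_force: [-1.4, 0.4, -2.2]
finger_gap: 73.1
gripper_force: 14.8
```

Call:
send_rows:
  increments:
    - [[0.006,0,0,0,60],[0.005,0,0,0,60],[0.003,0,0,0,60],[0,0,0,0,60]]

```text
clock: 28.4
ee_pos: [467.5, -251.1, 86.5]
orientation: [3.141, -0.003, 0.001]
wrist_force: [-1.8, -0.3, 1.1]
finger_gap: 72.9
gripper_force: 14.7
```

```bash
cat > look.py <<'E'
from fit import *
def look(dv=-10,n=60):
    st(); s=snap("scene");q=sensors.sense();g=q["ee_pos"]+[0,0,19]
    u,v=proj(s,g);print("grasp",u,v)
    for th in(-.2,0,.2,.4): print(th,[np.round(proj(s,g+k*np.array([np.sin(th),0,-np.cos(th)])),1) for k in(46,94)])
    u0,v0=int(u)-35,int(v)+dv
    mx=s["frame"].max(2)[v0:v0+n,u0:u0+70]
    for r in range(0,n,2): print(v0+r,u0,''.join('#' if v<50 else '+' if v<75 else '-' if v<120 else ':' if v<160 else '.' for v in mx[r]))
E
python3 -c "
from look import *
look()"
```

```text
t 28.4 tcp [ 467.5 -251.1   86.5] azx -0.1 F [-1.8 -0.3  1.1] M [-0.05  0.3  -0.02] gap 72.9 pad 14.7 j [-0.72  0.28  1.83 -0.    1.03  0.86]
grasp 253.28275016556475 160.43334647214755
-0.2 [array([256.3, 169.5]), array([259.3, 178.3])]
0 [array([253.2, 171.3]), array([253.1, 182. ])]
0.2 [array([250. , 172.7]), array([246.7, 184.8])]
0.4 [array([246.9, 173.7]), array([240.6, 186.8])]
150 218 -.........:---------+#####++-#################++#######+++-...........
152 218 -:.........:---------######----##################--:.-###+++::--::....
154 218 -............:---------#####++--#############-.::-++-..+##+++++++#+:..
156 218 ....-..........:--------+#####+--+######++.::-++#+##+++++#++++++#+++:.
158 218 ::--.............:-------+#####++--#####+++++###+++++#+++##+#+++--++++
160 218 ..................:--------######+--#######+++++++#+++++#+++++++++++++
162 218 ...................:--------+#####+#++#####+++#++++#++#+##++++-+++####
164 218 .....................:-------######+++#++++#++++++#++##+++++++#######-
166 218 ......................:-----+###########+++####++++#+++++++#########:.

[... 958 characters left out ...]
:-----:...::::::::::::::::::.....................................::.
194 218 ...:------:::::::::::::::::...::..................................:-:.
196 218 .....-----:::::::::::::.....:::::::...............................:-..
198 218 ......:---::::::::::.......:::::-::::--...........................:-..
200 218 ........--:::::::...........:::-::::----:..........................--.
202 218 .........::::................::::-::------:.........................--
204 218 ...............................:::::-:::----:........................-
206 218 .................................:-::::-:-----:.......................
208 218 ..................................::-----:------:.....................
```

Call:
send_rows:
  increments:
    - [[0,0,-0.015,0,60],[0,0,-0.03,0,60],[0,0,-0.03,0,60],[0,0,-0.02,-6,60],[0,0,0,-7,60],[0,0,0,-7,60],[0,0,0,-7,60],[0,0,0,-7,60],[0,0,0,-7,60],[0,0,0,-7,60],[0,0,0,-7,60],[0,0,0,-7,60],[0,0,0,-7,60],[0,0,0,-7,60],[0,0,0,-7,60],[0,0,0,-7,60],[0,0,0,0,60]]

```text
clock: 29.87
ee_pos: [466.6, -250.5, 180.9]
orientation: [-2.219, -2.224, -0.001]
wrist_force: [-1.4, -0.5, -2.6]
finger_gap: 73.0
gripper_force: 14.8
```

```bash
python3 -c "
from look import *
look(-6,56)
to((517,-270,180),90)"
```

```text
t 29.87 tcp [ 466.6 -250.5  180.9] azx 90.1 F [-1.4 -0.5 -2.6] M [-0.02 -0.09 -0.03] gap 73.0 pad 14.8 j [-0.72  0.14  1.78  0.    1.22 -0.72]
grasp 253.87385480583995 135.52563689715498
-0.2 [array([257.1, 146.2]), array([260.3, 156.6])]
0 [array([253.7, 148.1]), array([253.6, 160.4])]
0.2 [array([250.3, 149.6]), array([246.8, 163.3])]
0.4 [array([247. , 150.5]), array([240.2, 165.2])]
129 218 ####################+#+---------++++++###################-............
131 218 +-+#############+#+####+---:--++:+++#####################:............
133 218 ######+-+################+-#+###########################-.............
135 218 ##################################################+##-:...............
137 218 ##############-###################################....................
139 218 ############++:+################################+.....................
141 218 ############-#+############################--.........................
143 218 ############-+#########################-++:...........................
145 218 #####+######..+#####################++##-.............................
[... 988 characters left out ...]
.......................................
173 218 ..........:::::---....................................................
175 218 ........:-:::::----...................................................
177 218 ........:--:::-----...................................................
179 218 ..........:::::--:....................................................
181 218 -................................:....................................
183 218 --..........................::::::....................................
t 29.92 tcp [ 466.6 -250.6  180.9] azx 89.7 F [ 0.1  0.  -2.3] M [-0.02 -0.1   0.02] gap 73.4 pad 14.8 j [-0.72  0.14  1.78  0.    1.22 -0.71]
shift tool mm [-19.2  50.5   0.9] roll -0.3
```

```bash
python3 -c "
from look import *
s=snap('scene')
f=s['frame'].max(2)[140:172,238:262]
for r in range(32): print(140+r,' '.join('%3d'%v for v in f[r]))
for p in((247.5,164.5),(248,166)): print([onz(s,*p,z).round(1) for z in(98,104)])
print('collar',onz(s,252,152.5,150).round(1))
"
```

```text
140  30  33  38  38  33  32  35  31  29  34  33  29  35  34  31  32  33  32  35  27  34  35  34  34
141  32  34  30  32  27  29  30  29  36  29  31  32  33  34  33  32  32  33  29  31  29  29  35  95
142  30  30  32  30  29  32  32  33  30  35  28  35  31  31  26  33  29  34  31  35  47  44  89 187
143  33  29  33  34  34  35  36  33  28  33  32  32  30  29  31  31  32  36  34  77  66  74 153 201
144  30  34  33  35  27  29  33  32  33  30  35  38  34  33  32  36  42  43  42  71  79 152 195 204
145  31  38  32  33  31  33  30  39  29  29  28  33  34  36  47  49  48  47  42  48  95 193 205 207
146  33  35  33  32  31  28  30  33  35  40  34  33  45  47  53  50  49  50  46  63 102 196 208 205
147  37  34  33  62  45  36  54  51  75  69  47  42  45  48  54  54  48  48  61  66 104 199 206 205
148  36  36  33  66  99  99  94  81  89  55  45  49  49  49  53  50  47  60  96  67 106 198 205 206
149  35  35  35  65 112 101 142 143 142  55  46  46  53  52  53  50  45  70 134  94 105 196 204 204
150  36  38  61 101 112 104 153 156 157  66  46  49  52  52  54  48  48 109 147 103 143 202 205 206

[... 1563 characters left out ...]
 202 203 202 202 201 199 204 203 209
167 207 129 120 119 168 196 144  82  58  57  57  54  98 185 200 200 203 205 206 200 201 204 202 206
168 208 133 118 121 130 179 191 179 145 115 107 170 182 198 201 200 206 207 204 205 203 203 202 205
169 208 132 118 126 119 136 190 197 194 186 181 199 197 202 203 204 203 206 206 206 205 205 207 210
170 205 192 189 130 123 122 165 195 202 203 203 200 199 200 203 205 206 209 210 208 211 209 207 210
171 211 206 211 192 194 130 195 207 204 203 201 205 201 201 203 205 208 209 212 209 209 209 208 208
[array([ 482.3, -252.6,   98. ]), array([ 484.4, -249. ,  104. ])]
[array([ 483.5, -248.3,   98. ]), array([ 485.6, -244.7,  104. ])]
collar [ 474.9 -244.6  150. ]
```

Call:
send_rows:
  increments:
    - [[-0.007,0.011,0,0,60],[-0.007,0.011,0,0,60],[-0.007,0.011,0.01,0,60],[0,0,0.015,0,60],[0,0,0.01,0,60],[0,0,0.01,0,60],[0,0,0,0,60]]

```text
clock: 30.55
ee_pos: [498.1, -270.5, 133.4]
orientation: [-2.222, -2.214, 0.001]
wrist_force: [-0.6, -0.2, -2.4]
finger_gap: 73.1
gripper_force: 14.8
```

```bash
python3 -c "
from look import *
st();s=snap('scene')
for z in (55,61): print([np.round(proj(s,(515.5+dx,-270.5+dy,z)),1).tolist() for dx,dy in((0,0),(10,0),(0,10))])
f=s['frame'].max(2)[160:192,208:250]
for r in range(32): print(160+r,' '.join('%3d'%v for v in f[r]))
"
```

```text
t 30.55 tcp [ 498.1 -270.5  133.4] azx 89.8 F [-0.6 -0.2 -2.4] M [-0.05 -0.04  0.07] gap 73.1 pad 14.8 j [-0.71  0.28  1.71  0.    1.15 -0.7 ]
[[232.1, 175.3], [228.6, 177.0], [234.2, 178.2]]
[[232.1, 173.9], [228.5, 175.7], [234.1, 176.8]]
160  66  41  52  56  54 100 104  91  96  99  47  32  40  35  39  38  37  60  75  76  95  86 141  82  53  46  52  54  58  48  47  62 172 197 200 201 201 205 202 202 200 201
161 106  48  43  72 100 112 115 111 110 115  81  37  37  36  40  41  35  63 103 108 138 145 158  92  54  49  51  54  56  51  48  72 151 177 198 201 206 201 201 203 203 200
162 118  85 101 110 112 113 120 120 119 115 107  65  44  37  38  31  58  82 111 113 143 157 157 107  54  48  45  55  55  51  48 106 150 160 201 204 202 199 201 202 202 203
163 119 114 113 116 117 113 116 116 115 117 119 106  56  39  39  60 101 110 118 114 122 154 157 121  56  48  53  56  51  52  45 119 151 157 185 199 201 198 198 203 205 203
164 120 118 115 115 181 124 116 120 116 114 114 119 104 105  85 103 117 119 120 115  83 148 156 154  83  50  51  56  50  54  61 141 154 156 193 201 201 199 205 205 203 202
[... 3944 characters left out ...]
 124 126 127
188 208 204 207 211 214 213 215 215 202 146  89  84  80  82  82 101 206 212 213 210 210 212 218 210 214 212 213 208 184 161 142 131 129 127 128 127 128 130 128 129 127 128
189 206 209 209 210 214 213 214 214 215 205 116  84  84  82  81  79 162 209 212 212 211 210 216 212 213 214 186 158 139 131 131 126 124 129 127 130 128 123 130 128 131 128
190 211 214 212 210 211 213 211 212 213 212 169  98  82  85  81  86 104 163 206 214 212 211 214 216 188 157 140 130 128 129 130 128 127 130 129 133 127 128 130 127 129 128
191 211 211 210 213 211 212 211 210 210 211 203 145  90  84  83  80  82 103 186 209 215 212 187 160 141 126 123 129 129 127 129 127 129 128 127 126 131 129 128 127 129 127
```

Call:
send_rows:
  increments:
    - [[0,0,0.003,0,60],[0,0,0.003,0,60],[0,0,0,0,60]]

```text
clock: 30.85
ee_pos: [499.6, -271.8, 130.2]
orientation: [2.224, 2.218, 0.0]
wrist_force: [0.0, -0.4, -2.3]
finger_gap: 73.0
gripper_force: 14.8
```

Call:
send_rows:
  increments:
    - [[0,0,0.003,0,60],[0,0,0.003,0,60],[0,0,0,0,60]]

```text
clock: 31.1
ee_pos: [500.8, -273.6, 126.2]
orientation: [2.221, 2.215, -0.001]
wrist_force: [-2.0, -1.5, 7.4]
finger_gap: 73.0
gripper_force: 14.5
```

```bash
python3 -c "
from look import *
st();s=snap('scene');t=snap('top')
f=s['frame'].max(2)[166:188,218:246]
for r in range(22): print(166+r,' '.join('%3d'%v for v in f[r]))
print(proj(t,(515.5,-270.5,50)))
print(t['frame'].max(2)[182:202:2,272:300:2])
"
```

```text
t 31.1 tcp [ 500.8 -273.6  126.2] azx 89.9 F [-2.  -1.5  7.4] M [-0.19  0.14  0.02] gap 73.0 pad 14.5 j [-0.71  0.29  1.71 -0.    1.13 -0.7 ]
166 200 187 182 188 204 209 131 121  94  90 152 153 145 109  70  54  57  87  86 141 156 157 170 201 200 202 199 201
167 145 200 206 207 208 207 131 121 117  96 121 149 156 150 143 142 137 146 144 157 156 141 172 206 204 202 202 199
168 187 206 204 206 211 156 122 121 120 106 101 111 131 153 155 161 160 158 158 153 148 118 196 209 207 205 203 201
169 206 209 209 204 207 192 128 123 125 117 100  88 111 119 139 141 142 137 134 117 124 187 208 209 211 210 201 199
170 203 207 208 207 205 208 197 127 121 123 101  59  64  83 100 124 124 129 101 137 187 208 209 211 214 210 205 200
171 209 206 208 209 204 207 209 136 118 123  82  52  44  55  57  71  75  73 150 198 210 209 211 208 210 214 209 210
172 210 208 205 207 209 204 208 194 190 115  66  47  51  51  54  49  54  52 154 210 214 213 210 213 211 213 213 210
173 207 209 208 209 207 209 207 208 201 104  51  52  56  55  55  51  51  49 159 192 213 215 208 210 210 211 215 211
174 206 209 208 207 207 211 20
[... 1547 characters left out ...]
07 210 213 214 186 162 143 130 127 132 126 127
(np.float64(282.243865490425), np.float64(192.99815052452527))
[[227 228 207 116  48  61  60  55  90  99 104 107 113 115]
 [226 226 203  95  47  53  77  69  63  87  95 104 107 111]
 [227 228 208  98  84  53  56  80  77  75  84  93 102 105]
 [227 227 227  57 119  54  55  64  85  87  70  84  92  98]
 [225 226 228  65  86  54  52  51  55  74  86  67  81  89]
 [228 228 216  86  58  66  53  50  54  56  74  81  76  77]
 [230 229 219  88  39  70  64  54  51  53  55  62  76  85]
 [227 228 231 109  57  42  52  66  61  52  57  55  57  58]
 [226 225 226 154  63  60  41  44  59  68  69  61  57  58]
 [229 230 232 160  57  61  60  49  36  44  59  69  70  69]]
```

Call:
send_rows:
  increments:
    - [[0,0,-0.002,0,60],[0.002,-0.001,0,0,60],[0,0,0.002,0,60],[0,0,0.002,0,60],[0,0,0,0,60]]

```text
clock: 31.62
ee_pos: [500.4, -271.8, 124.8]
orientation: [2.219, 2.214, -0.0]
wrist_force: [0.0, -1.8, -0.6]
finger_gap: 72.6
gripper_force: 14.7
```

```bash
python3 -c "
from look import *
st();s=snap('scene')
print(onz(s,231.5,176,50))
f=s['frame'].max(2)[166:184,222:242]
for r in range(18): print(166+r,' '.join('%3d'%v for v in f[r]))
"
```

```text
t 31.62 tcp [ 500.4 -271.8  124.8] azx 89.9 F [ 0.  -1.8 -0.6] M [-0.2  -0.05  0.  ] gap 72.6 pad 14.7 j [-0.71  0.29  1.72 -0.    1.12 -0.7 ]
[ 516.41422132 -272.37982485   50.        ]
166 179 193 130 118 122 100 146 160 150 113  71  52  55  52  66  85 149 156 157 192
167 206 205 133 121 121  96 100 147 155 151 146 116  98 114 141 148 156 157 150 204
168 207 208 128 119 118 113  94 107 145 156 163 157 151 155 160 160 157 143 142 208
169 208 210 191 128 123 120 111  89 112 120 137 156 158 157 156 148 117 143 189 211
170 206 208 207 133 120 120 122  74  69  86 119 126 124 121 119 140 135 195 207 208
171 208 207 209 195 130 122 113  56  45  56  65  74  69  69  76 192 198 205 210 211
172 209 206 208 210 197 119  89  49  49  50  50  54  51  56  73 206 213 211 210 214
173 210 208 206 207 199 107  69  49  52  50  55  56  55  51 114 192 208 212 208 213
174 209 210 209 202 177 111  60  53  56  50  54  52  53  49 109 177 209 216 213 213
175 208 210 210 201 149  88  55  55  49  52  54  59  50  52  79 162 206 215 214 211
176 209 210 211 201 144  80  47  51  53  52  56  53  52  57  70 151 208 211 214 213
177 210 209 211 209 135  80  50  52  55  54  57  56  52  61  79 177 206 208 213 216
178 212 213 208 210 174 110  64  49  50  55  58  55  54  63 143 203 209 209 211 217
179 207 207 210 209 205 171  87  56  53  56  55  54  71 151 197 211 210 210 211 213
180 207 210 211 212 212 205 192 161 117  85 113 138 187 205 213 214 214 210 209 213
181 211 209 209 214 211 213 211 203 195 191 195 202 212 215 214 214 216 212 210 208
182 214 212 211 208 213 210 210 209 211 206 214 212 213 216 215 214 216 216 212 211
183 213 211 211 209 212 211 211 213 211 209 210 212 212 213 213 215 214 215 213 211
```

Call:
send_rows:
  increments:
    - [[0,0,0.003,0,60],[0,0,0.003,0,60],[0,0,0,0,60]]

```text
clock: 31.92
ee_pos: [498.2, -269.2, 114.7]
orientation: [-2.223, -2.218, -0.0]
wrist_force: [2.4, -1.4, -2.3]
finger_gap: 73.0
gripper_force: 14.9
```

Call:
send_rows:
  increments:
    - [[0,0,0.003,0,60],[0,0,0.003,0,60],[0,0,0,0,60]]

```text
clock: 32.17
ee_pos: [498.3, -269.4, 109.1]
orientation: [-2.223, -2.218, -0.0]
wrist_force: [1.2, -1.7, -2.7]
finger_gap: 72.8
gripper_force: 14.9
```

Call:
send_rows:
  increments:
    - [[0,0.0015,0.004,0,60],[0,0.0015,0.004,0,60],[0,0.0015,0.003,0,60],[0,0.0015,0.003,0,60],[0,0,0,0,60]]

```text
clock: 32.58
ee_pos: [503.6, -269.1, 94.7]
orientation: [-2.221, -2.217, 0.001]
wrist_force: [-2.0, -0.1, -3.5]
finger_gap: 72.4
gripper_force: 14.5
```

```bash
python3 -c "
from look import *
st()"
```

```text
t 32.58 tcp [ 503.6 -269.1   94.7] azx 89.9 F [-2.  -0.1 -3.5] M [-0.12  0.49 -0.03] gap 72.4 pad 14.5 j [-0.7   0.34  1.72 -0.    1.08 -0.7 ]
```

Call:
send_rows:
  increments:
    - [[0,0.0015,0.003,0,60],[0,0.0015,0.003,0,60],[0,0.0015,0.002,0,60],[0,0,0,0,60]]

```text
clock: 32.92
ee_pos: [508.7, -269.5, 87.4]
orientation: [-2.223, -2.218, 0.001]
wrist_force: [-4.9, 1.0, -2.4]
finger_gap: 71.5
gripper_force: 14.5
```

Call:
send_rows:
  increments:
    - [[0,0,0,0,88],[0,0,0,0,95],[0,0,0,0,100],[0,0,0,0,100],[0,0,0,0,100]]

```text
clock: 33.33
ee_pos: [509.7, -270.0, 88.6]
orientation: [2.223, 2.218, 0.001]
wrist_force: [0.6, -0.4, 0.9]
finger_gap: 88.6
gripper_force: 0.0
```

```bash
python3 -c "
from look import *
st()"
```

```text
t 33.33 tcp [ 509.7 -270.    88.6] azx 89.9 F [ 0.6 -0.4  0.9] M [-0.11 -0.12 -0.  ] gap 88.6 pad 0.0 j [-0.69  0.36  1.71  0.    1.07 -0.69]
```

Call:
send_rows:
  increments:
    - [[0,0.004,0,0,100],[0,0,-0.005,0,100],[0,0,-0.01,0,100],[0,0,-0.02,0,100],[0,0,-0.03,0,100],[0,0,-0.03,0,100],[0,0,-0.03,0,100],[0.03,-0.03,-0.01,0,100],[0.035,-0.03,0,0,100],[0.035,-0.03,0,0,100],[0.03,-0.03,0,0,100],[0,0,0,0,100]]

```text
clock: 34.33
ee_pos: [395.9, -142.6, 221.7]
orientation: [-2.218, -2.218, 0.0]
wrist_force: [-0.0, -0.2, -0.7]
finger_gap: 88.2
gripper_force: 0.0
```

```bash
python3 -c "
from look import *
st();s0=pickle.load(open('scene.pkl','rb'));t0=pickle.load(open('top.pkl','rb'));s=snap('scene');t=snap('top')
pickle.dump((t,s),open('p11.pkl','wb'))
for n,a,b in(('scene',s0,s),('top',t0,t)):
    for nm,(u0,u1,v0,v1) in dict(scene=dict(large=(208,252,150,185),small=(196,225,134,165)),top=dict(large=(275,300,170,212),small=(303,322,172,206)))[n].items():
        for im in(a,b):
            m=(im['frame'][v0:v1,u0:u1].max(2)<75).astype(np.uint8);k=cv2.connectedComponentsWithStats(m);i=1+k[2][1:,4].argmax()
            r=cv2.minAreaRect(np.argwhere(k[1]==i)[:,::-1].astype(np.float32));print(n,nm,(np.array(r[0])+[u0,v0]).round(1),np.round(r[1],1),round(r[2],1),k[2][i,4])
mx=s['frame'].max(2)[140:200,196:266]
for r in range(0,60,2): print(140+r,''.join('#' if v<50 else '+' if v<75 else '-' if v<120 else ':' if v<160 else '.' for v in mx[r]))
"
```

```text
t 34.33 tcp [ 395.9 -142.6  221.7] azx 90.0 F [-0.  -0.2 -0.7] M [-0.08 -0.08 -0.  ] gap 88.2 pad 0.0 j [-0.63 -0.16  1.99  0.    1.32 -0.63]
scene large [231.9 166.6] [16.6 29.8] 59.7 348
scene large [232.8 167.6] [17.  30.4] 63.4 364
scene small [216.2 147.2] [12.2 22.2] 56.3 198
scene small [216.2 147.2] [12.2 22.2] 56.3 199
top large [284.4 190.3] [27.2  7.6] 83.7 196
top large [283. 191.] [26.  8.] 90.0 196
top small [312.2 190.2] [20.9  7. ] 76.0 127
top small [312.3 190.1] [20.6  6.8] 76.0 125
140 ...................:+########-...........:---------+---:+++-----------
142 ................:+###########-...........:------------:.:::::---+-----
144 .............:+#############+..............:---------------++++-------
146 ..........:+##############+..................:--..:----+#++###+-:-----
148 .........-#############+...................:::......:--+##+###+-------
150 .......::+############-................::--------------++#+#+#:....:--
152 .::....:--#######+####-:..............:-----------------+#++-.......:-
154 :--:.....:--##+-.:-++#-:..............:------++---------:........
[... 955 characters left out ...]
.........................
182 .................:-----.............................::::..............
184 ..................:------........................:::::::..............
186 ....................------:..................:::::::::::..............
188 .....................:------..............::::::::::::::..............
190 .......................------........:::::::::::::::::::..............
192 ........................:-----:..::::::::::::::::::::.................
194 .........................:------::::::::::::::::::..::................
196 ...........................-----:::::::::::::.....:::::::.:...........
198 ............................:---:::::::::::......:-::::::::--.........
```

```bash
python3 -c "
from look import *
from scipy.ndimage import map_coordinates as mc
F={'init':(pickle.load(open('top.pkl','rb')),pickle.load(open('scene.pkl','rb'))),'p4':pickle.load(open('p4.pkl','rb')),'now':pickle.load(open('p11.pkl','rb'))}
a=np.array([-.574,0,.819]);X=np.array([.819,0,.574]);Y=np.array([0,1.,0])
ps=np.arange(0,2*np.pi,np.pi/36)
for ci,cn in((0,'top'),(1,'scene')):
  for r in(8,9.5,11):
    for n in F:
      s=F[n][ci]; g=s['frame'].mean(2); g=g/g[290:300,150:160].mean()*100
      m=np.array([577,-12.,114])
      P=np.array([proj(s,m+r*(np.cos(p)*X-np.sin(p)*Y)) for p in ps]); v=mc(g,[P[:,1],P[:,0]],order=1)
      c=np.exp(-6j*ps)@(v-v.mean())/len(ps); print(cn,r,n,'amp6 %.2f'%abs(c),'phase %.2f'%(-np.angle(c)/6),'mean %.0f'%v.mean())
"
```

```text
top 8 init amp6 0.63 phase 0.21 mean 83
top 8 p4 amp6 0.42 phase 0.22 mean 71
top 8 now amp6 0.28 phase 0.40 mean 42
top 9.5 init amp6 0.69 phase 0.16 mean 79
top 9.5 p4 amp6 0.31 phase 0.20 mean 68
top 9.5 now amp6 0.35 phase 0.50 mean 40
top 11 init amp6 0.20 phase -0.12 mean 76
top 11 p4 amp6 0.32 phase -0.34 mean 65
top 11 now amp6 0.91 phase -0.39 mean 38
scene 8 init amp6 0.44 phase 0.29 mean 39
scene 8 p4 amp6 0.30 phase 0.51 mean 38
scene 8 now amp6 0.49 phase 0.20 mean 39
scene 9.5 init amp6 0.26 phase 0.09 mean 40
scene 9.5 p4 amp6 0.13 phase -0.28 mean 40
scene 9.5 now amp6 0.36 phase 0.17 mean 40
scene 11 init amp6 0.31 phase -0.09 mean 41
scene 11 p4 amp6 0.36 phase -0.21 mean 41
scene 11 now amp6 0.13 phase -0.31 mean 40
```

```bash
python3 -c "
from plant import ticket
print(ticket.finish_job())"
```

```text
the job is handed in; nothing more can be done
None
```

The job is handed in: the lever settled on the flat, the setscrew was turned clockwise about 60°, and the thick key is upright in its own hole with the thin key unmoved. I could not confirm the screw's final angle in the images, so "hard down" rests on the measured key angle (about 1.1 rad) and turning torque; I did not check the ring gauge, but no move went near it.

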